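Set the indexed stop of a gang-drilling jig and stack the plates in it

ROBOT

A 7-joint arm with a two-finger parallel gripper is mounted at the origin on the work surface. World frame = base frame: x ahead of the robot, y to its left, z up, the work surface at z = 0. Lengths are in m, angles in rad, forces in N, time in s.
With the tool pointing down it reaches from about 0.4 to 0.875 m from the base axis. Payload 4.4 kg.
Tool frame: the origin (TCP) lies at the very end of the fingers, on their centre line; the grasp point (between the pads) lies 19 mm behind it; z points along the fingers, y is the direction in which the jaws open and shut (so a half turn about z gives the same grasp; the last joint's range is limited). The gripper opens to 85 mm and grips with 20 to 120 N. Pads are 22 mm wide; open, the fingers measure 114 mm over their backs; the gripper's body (76 mm by 85 mm) begins 54 mm behind the grasp point. The pads swing forward as they close: fully open they stand 13 mm farther back than shut.
Start: joints at [-1.364, 0.628, 0.038, 1.517, -0.027, 0.996, -0.02], TCP at [0.175, 0.626, 0.231] pointing down, gripper open.
Joint ranges: [-3.06, 3.06], [-0.37, 2.12], [-1.25, 1.32], [0.18, 2.47], [-1.1, 4.24], [0.23, 1.98], [-2.94, 2.94]. Speed limits (rad/s): [2.57, 2.57, 3.14, 3.14, 3.14, 3.14, 3.14].

INTERFACE

Orientations are given as a 3x3 rotation matrix whose columns are the frame's x, y, z axes.
In Python, from workcell import arm, capture gives the robot as it stands.
- The arm moves only by the tool drive_tool, never from a script. Its argument "rows" is a list that holds one entry, the list of rows, each a list of 4 numbers: the shift along the tool's x, y, z in cm, then the turn about the tool's z in rad. A call has 1 to 12 rows; each row is the pose to reach, as a shift and turn from the pose measured when the call began, along the tool's axes at that moment; what a row does not reach only later rows make up. A row lasts 1/8 s, in which the tool goes at most 62.5 mm and 10.7 degrees, less where a joint would pass 70% of its speed; a pose out of reach is approached as far as the arm can. A call with a gripper value outside its range is refused whole. "hand" is the closure, from -1 (fully open) to 1 (shut), set as the call begins (left out, the last holds). The fingers move at their own pace and stop on an object; "squeeze" is the grip in N (left out, the last holds). Time passes only in rows, so rows that repeat a pose let the fingers close. It gives the time, the measured TCP pose, the force and the opening at its end, in the units of the state.
- arm.sense(): the state, without advancing time (a new reading comes with each control period).
- capture(name): name is "scene" or "side" or "wrist"; returns a dict with "pixels" (400x640x3 uint8, blue, green, red), "intrinsics" (3x3 intrinsics, pixels), "rvec" (rotation vector, rad) and "tvec" (3), from world to camera coordinates, as OpenCV has them. Camera axes: x right, y down, z forward; pixel columns grow to the right and rows downward; lengths in m; the calibration is good to about 2 mm. A picture is of the moment at which its call begins. There is no depth.
- arm.sign_off(): hands the job in, once; it reports no verdict.
The state is a dict: "t": time; "joint_positions": joint angles; "joint_velocities": joint speeds; "tau": joint torques, N m; "ee_pos": TCP position; "tool_rot": TCP orientation; "wrist_force": force on the tool from outside, world axes, zero at the start; "wrist_torque": the same for the moment, N m; "gripper_width": opening from 0.0 (shut) to 1.0 (fully open).
Only numpy, scipy, OpenCV 4.12 (cv2) and the standard library are available. Lean on these libraries where they do the work, as an engineer would, in place of code of your own. Each camera call takes 0.05 s, during which the arm holds its last target.

TASK

Set the sliding stop of the drilling jig for the two loose steel plates: pull its T-handled plunger and twist it so that it stays parked out, slide the stop to the one notch at which the plates just fit between it and the fixed end, and twist the plunger back so that it drops fully home there. Then lay both plates flat in the jig as one square pile, lengthwise between fixed end and stop and pushed back against the two pins, setting each down gently rather than dropping it. Leave the oil can, battery, tape measure and box of drill bits where they are.

Things in the scene. Friction and masses are not known exactly. Their poses are not given: they have to be found in the camera images.
- jig: Drilling jig bolted to the bench, origin on the bench: aluminium base spanning (mm) x -115..95, y -125..165, 12 thick. z up; x points from the operator's side to the back pins; y runs along the dark rail, which stands at x -100..-50, up to 60 high. The bare bed (base top, z 12) lies between rail and pins; x -35..3 beside the pile is free.
- bed (a point): Point on the bed under the middle of the finished pile (jig frame: x 30, y 0, z 12 mm). Axes as the jig's.
- pins (a point): Midway between the two steel back pins, on the bed (jig frame: x 60, y 0, z 12 mm). The pins, 10 mm dia and 29 mm tall, stand 42 mm to either side along y, nothing between them; a plate pushed back on them has its far edge at x 55, so its centre at x 30.
- end_face (a point): Foot of the fixed end's face, in line with the pile (jig frame: x 30, y -62.5, z 12 mm). The steel block is 28 mm thick beyond this face, spans x 3..58 and stands 26 mm above the bed, upper edge bevelled 5 mm.
- stop (a joint): Slide of the stop, m, growing along the jig's +y, away from the fixed end. Clear length between them is 61 mm plus this. Notches at 0, 0.016, 0.032 .. 0.096, with bevelled mouths that draw the plunger in from 5 mm off; 0.064 leaves 125 mm, the notch for 120 mm plates. Starts in a notch from 0 to 0.048. Plunger out: slides with 1 N; home: held, with 1 mm play.
- stop_face (a point): Foot of the stop's face at bed level (x 30 mm in the jig's frame). The steel bar behind it is 22 mm thick, 26 mm above the bed, upper edge bevelled 5 mm; the grey carriage that carries it on the rail lies 9 to 53 mm beyond the face and reaches 80 mm above the bench. The plunger's axis is 31 mm beyond the face.
- t_grip (a point): Centre of the plunger's black T-handle: bar 44 mm long (its y), 12 wide (its x), 14 high (its z). Its z is the plunger's axis, leaning 35 degrees from vertical towards the jig's -x: pull along it. When home the bar lies along the rail. Below the bar's centre (along the axis) a 10 mm stem, then from 21 mm the slotted crown, 24 mm wide.
- plunger (a joint): How far the spring plunger is pulled out, m: 0 home in a notch, 0.016 at most. It clears the notches at 0.010 and the crown, on which it is parked by twisting, at 0.0115. The spring pulls back with 5 N at home, 9 N when out.
- t_handle (a joint): Twist of the T-handle about its z, rad, 1.6 at most either way; 0 is along the rail. At home the crown's slot lets it turn 0.2 only. Pulled past 0.0115 m it turns freely either way; twisted 0.6 or more it stays parked out, on the crown at 0.0115 m. Turned back to within 0.15 of 0 it is free to go home, if the stop is at a notch.
- plate_a_center (a point): Centre of a flat steel plate 120 mm (its x) by 50 mm (its y) by 8 mm (its z), about 0.38 kg, with two scribed crosses on top, lying on the bench.
- plate_b_center (a point): Centre of the other plate, the same in every way.
- plate_a: The same plate as plate_a_center: origin at the centre of its underside.
- plate_b: The same plate as plate_b_center: origin at the centre of its underside.
- oil: Bystander: metal oil can with a black cap, 65 mm dia, 200 mm tall; origin at its foot.
- battery: Bystander: black drill battery pack, 115 (x) by 75 (y) by 62 mm high; origin under its centre.
- tape: Bystander: black tape measure, 70 (x) by 38 (y) by 66 mm high; origin under its centre.
- bit_box: Bystander: dark flat steel box of drill bits, 85 (x) by 55 (y) by 26 mm high; origin under its centre.
Not all that is in view belongs to the job. What is shaped like the plate_a but yellow is not meant.

How it is judged:
On the way, in this order (a step that is already met when the one before it is completed fails the run):
1. the plunger is pulled and twisted so that it is parked out (value of joint plunger above 0.0095 m and (value of joint t_handle above 0.6 rad or value of joint t_handle below -0.6 rad)), for 0.2 s.
2. with the plunger parked out, the stop has been slid to the notch for the plates (all of step 1 and value of joint stop between 0.057 and 0.071 m), for 0.1 s.
3. the plunger is twisted back and has dropped home in that notch (value of joint stop between 0.061 and 0.067 m and value of joint plunger below 0.002 m), for 0.3 s.
At the end, for the whole second after the job is handed in: Stop locked at 0.064 m (3 mm) with the plunger home (2 mm). Both plates at rest, flat (0.04 rad), in one pile on the bed, along the rail (0.05 rad), centres within 6 mm of the bed point along the rail and 5 mm of each other, under 4 mm from the back pins (all of step 3 and x of plate_a_center in the frame of jig between 0.026 and 0.034 m and y of plate_a_center in the frame of jig between -0.006 and 0.006 m and z of plate_a_center in the frame of jig between 0.013 and 0.0265 m and angle between each of plate_a_center, plate_b_center's own z axis and vertical below 0.04 rad and angle between the x axis of each of plate_a_center, plate_b_center and the y axis of jig, either way round below 0.05 rad and linear speed of each of plate_a, plate_b below 0.02 m/s and x of plate_b_center in the frame of jig between 0.026 and 0.034 m and y of plate_b_center in the frame of jig between -0.006 and 0.006 m and z of plate_b_center in the frame of jig between 0.013 and 0.0265 m and horizontal distance between plate_a_center and plate_b_center below 0.005 m); the robot touches nothing.
It fails at once if a plate is dropped or slammed into the jig (faster than 0.35 m/s within 20 mm of the bed) ((linear speed of plate_a above 0.35 m/s and z of plate_a_center in the frame of jig below 0.034 m and x of plate_a_center in the frame of jig between -0.02 and 0.08 m and y of plate_a_center in the frame of jig between -0.08 and 0.08 m) or (linear speed of plate_b above 0.35 m/s and z of plate_b_center in the frame of jig below 0.034 m and x of plate_b_center in the frame of jig between -0.02 and 0.08 m and y of plate_b_center in the frame of jig between -0.08 and 0.08 m)).
It fails at once if the oil is shifted by more than 25 mm or knocked over (distance of oil from where it was at the start of the episode above 0.025 m or angle between oil's own z axis and vertical above 0.4 rad).
It fails at once if the battery is shifted by more than 25 mm or knocked over (distance of battery from where it was at the start of the episode above 0.025 m or angle between battery's own z axis and vertical above 0.4 rad).
It fails at once if the tape is shifted by more than 25 mm or knocked over (distance of tape from where it was at the start of the episode above 0.025 m or angle between tape's own z axis and vertical above 0.4 rad).
It fails at once if the bit_box is shifted by more than 25 mm or knocked over (distance of bit_box from where it was at the start of the episode above 0.025 m).
It also fails if it takes over 72 s, if anything falls off the work surface, if the arm or the gripper's body presses on something with over 40 N, if the wrist force passes 120 N, or if a joint passes its speed limit or range.

## Working session

There is one attempt and no reset: what is moved stays moved. The work goes in short steps, Python scripts to look and compute and a tool call to move; the robot and the scene stay as the last step left them, time stands still between calls to the robot, and variables do not carry over. Pictures are saved under pics/ and viewed, and the job is handed in when it is done.

Besides the shell and the picture viewer there is one more tool, called after "Call:" in YAML: its name, and indented under it one key for each argument. drive_tool: Moves the arm, as the interface text tells. Its arguments: {"type":"object","properties":{"rows":{"type":"array","items":{"type":"array","items":{"type":"array","items":{"type":"number"}}}},"hand":{"type":"number"},"squeeze":{"type":"number"}},"required":["rows"]}

```bash
ls; mkdir -p pics
python3 - <<'E'
from workcell import arm, capture
import cv2,numpy as np
s=arm.sense()
print(s['t'],s['ee_pos'],s['tool_rot'])
for n in ['scene','side','wrist']:
    c=capture(n); cv2.imwrite(f'pics/{n}0.png',c['pixels'])
    R,_=cv2.Rodrigues(np.array(c['rvec']));t=np.array(c['tvec']).ravel()
    print(n,c['intrinsics'],-R.T@t,R[2])
E
```

```text
pics
0.0 [0.17492508 0.6253714  0.23038852] [[-9.63028092e-01  2.69400575e-01 -4.73686100e-04]
 [ 2.69400988e-01  9.63026328e-01 -1.84344385e-03]
 [-4.04526457e-05 -1.90289971e-03 -9.99998189e-01]]
scene [[423.10608544   0.         309.83676145]
 [  0.         423.10608544 197.75527382]
 [  0.           0.           1.        ]] [0.92131578 0.53300733 1.07975535] [-0.34717125 -0.43361206 -0.83153635]
side [[457.97377398   0.         325.49154392]
 [  0.         457.97377398 196.3238966 ]
 [  0.           0.           1.        ]] [ 0.23227119 -0.99484611  0.75815563] [ 0.24552045  0.81408375 -0.52629588]
wrist [[344.97694109   0.         318.88333882]
 [  0.         344.97694109 196.72636866]
 [  0.           0.           1.        ]] [0.11245471 0.64383358 0.37270797] [ 0.24785315 -0.07032262 -0.96624197]
```

View pics/scene0.png

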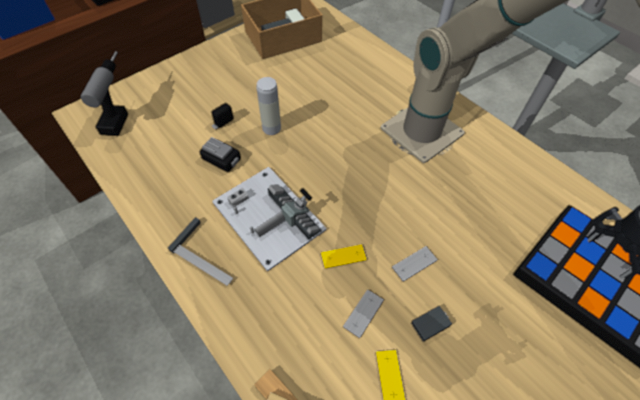

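View pics/side0.png

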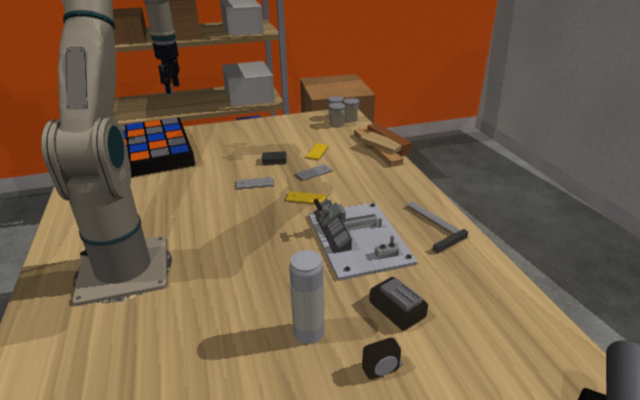

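View pics/wrist0.png

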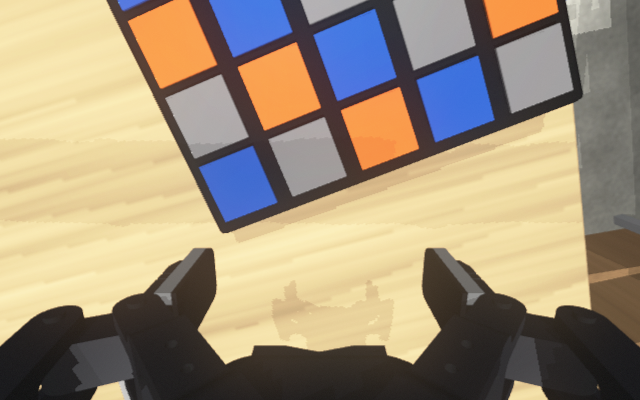

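```bash
cat > h.py <<'E'
from workcell import arm, capture
import cv2,numpy as np
def cam(n):
    c=capture(n); c['K']=np.array(c['intrinsics']);c['R'],_=cv2.Rodrigues(np.array(c['rvec'],float));c['t']=np.array(c['tvec'],float).ravel(); return c
def back(c,uv,z):
    C=-c['R'].T@c['t']; out=[]
    for u,v in np.atleast_2d(uv):
        d=c['R'].T@np.linalg.solve(c['K'],[u,v,1]); out.append(C+d*(z-C[2])/d[2])
    return np.array(out)
def proj(c,P):
    p=cv2.projectPoints(np.atleast_2d(P).astype(float),np.array(c['rvec'],float),np.array(c['tvec'],float),c['K'],None)[0]
    return p.reshape(-1,2)
def crop(img,x0,y0,x1,y1,s,name):
    cv2.imwrite(name,cv2.resize(img[y0:y1,x0:x1],None,fx=s,fy=s,interpolation=cv2.INTER_CUBIC))
E
python3 - <<'E'
from h import *
np.set_printoptions(precision=4,suppress=True)
c=cam('scene'); im=c['pixels']
print('gray plates, yellow',back(c,[(415,263),(363,313),(344,256),(391,375)],.008))
print('box',back(c,[(432,322)],.026))
print('jig corners',back(c,[(213,198),(271,168),(327,228),(267,268)],.012))
print('oil',back(c,[(272,130)],0),back(c,[(221,118),(221,160)],0.03))
crop(im,200,155,340,275,5,'pics/a.png'); crop(im,310,230,470,350,5,'pics/b.png')
E
```

```text
gray plates, yellow [[0.3867 0.326  0.008 ]
 [0.5937 0.3377 0.008 ]
 [0.5237 0.186  0.008 ]
 [0.6452 0.4894 0.008 ]]
box [[0.4816 0.4669 0.026 ]]
jig corners [[ 0.7033 -0.2101  0.012 ]
 [ 0.499  -0.1908  0.012 ]
 [ 0.5037  0.0894  0.012 ]
 [ 0.7119  0.0808  0.012 ]]
oil [[ 0.3939 -0.3298  0.    ]] [[ 0.5103 -0.4615  0.03  ]
 [ 0.6099 -0.3056  0.03  ]]
```

View pics/a.png

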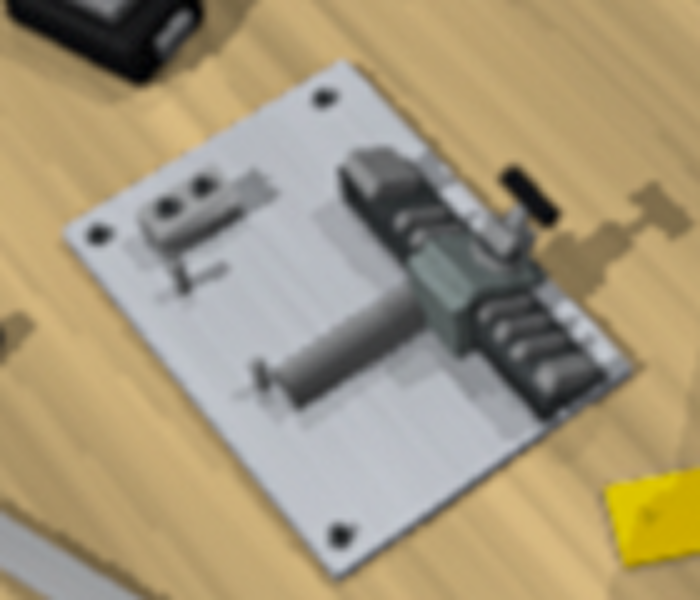

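View pics/b.png

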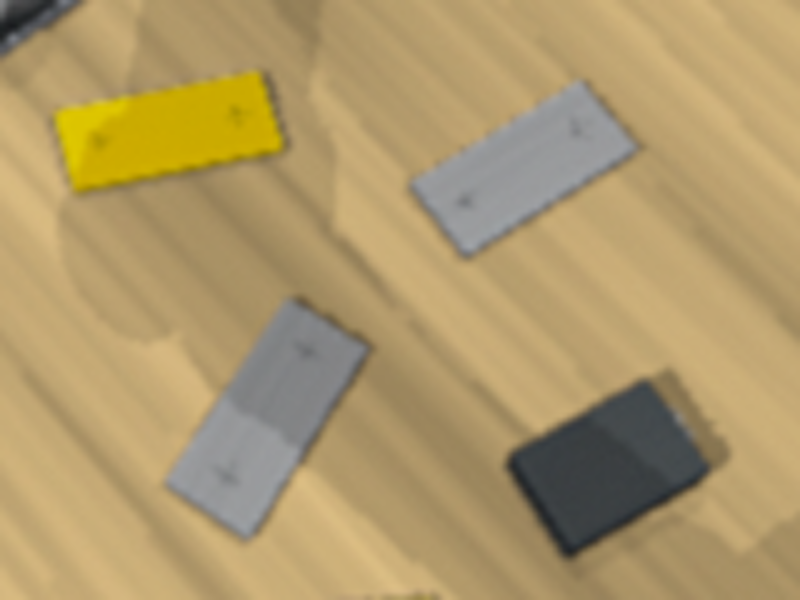

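Meant are the bare grey plates at scene (415,263) and (363,313), both with scribed crosses. The yellow lookalikes at (344,256) and (391,375) are excluded. The crop confirms this. Next I move to a viewpoint over the plates.

Call:
drive_tool:
  rows:
    - [[-33.0, -16.0, -2.0, 1.3], [-33.0, -16.0, -2.0, 1.3], [-33.0, -16.0, -2.0, 1.3], [-33.0, -16.0, -2.0, 1.3], [-33.0, -16.0, -2.0, 1.3], [-33.0, -16.0, -2.0, 1.3], [-33.0, -16.0, -2.0, 1.3], [-33.0, -16.0, -2.0, 1.3]]

```text
t: 1.2
ee_pos: [0.4497, 0.3824, 0.2507]
tool_rot: [[0.001, 1.0, -0.001], [1.0, -0.001, -0.001], [-0.001, -0.001, -1.0]]
wrist_force: [-0.7, 0.2, -0.6]
gripper_width: 1.001
```

Run:
```python
from h import *
s=arm.sense();np.set_printoptions(precision=4,suppress=True)
print(s['t'],s['ee_pos'],s['tool_rot'],s['joint_positions'])
c=cam('wrist');cv2.imwrite('pics/w1.png',c['pixels'])
import pickle;pickle.dump(c,open('w1.pkl','wb'))
```

```text
1.2 [0.4497 0.3824 0.2507] [[ 0.0011  1.     -0.0007]
 [ 1.     -0.0011 -0.0015]
 [-0.0015 -0.0007 -1.    ]] [-1.0094  0.5496  0.4067  1.6733 -0.2519  0.9722 -0.5142]
```

View pics/w1.png

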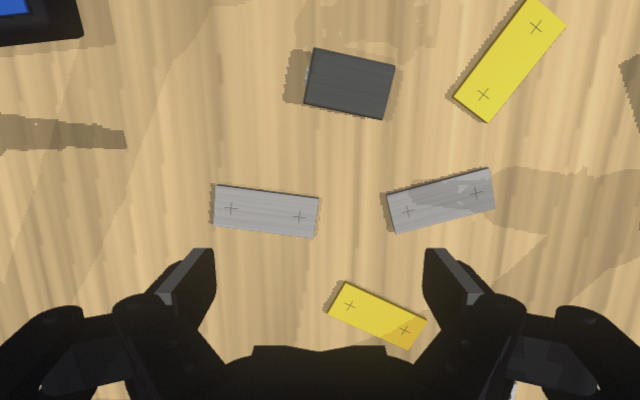

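Run:
```python
from h import *
import pickle
np.set_printoptions(precision=4,suppress=True)
c=pickle.load(open('w1.pkl','rb'));im=c['pixels']
b=im.astype(int);sat=b.max(2)-b.min(2)
m=((sat<25)&(b.min(2)>105)).astype(np.uint8)
m=cv2.morphologyEx(m,cv2.MORPH_CLOSE,np.ones((5,5)))
m[240:]=0
n,l,st,ce=cv2.connectedComponentsWithStats(m)
for i in range(1,n):
    if st[i,4]<1500: continue
    pts=np.argwhere(l==i)[:,::-1]
    W=back(c,pts,.008)[:,:2]
    r=cv2.minAreaRect((W*1000).astype(np.float32)); bx=cv2.boxPoints(r)
    print(st[i],ce[i],r,bx.round(1).tolist())
    cv2.polylines(im,[proj(c,np.c_[bx/1000,np.full(4,.008)]).round().astype(int)],True,(0,0,255),1)
# crosses
for uv in [(231,208),(300,216),(408,211),(476,192)]: print(uv,back(c,[uv],.008))
crop(im,190,140,510,260,2.4,'pics/c.png')
```

```text
[ 387  168  108   66 4185] [441.3656 200.9749] ((590.7614135742188, 339.41033935546875), (119.00495147705078, 49.16193771362305), 15.784605979919434) [[526.7999877929688, 346.8999938964844], [540.2000122070312, 299.6000061035156], [654.7000122070312, 331.8999938964844], [641.2999877929688, 379.29998779296875]]
[ 213  185  105   53 4108] [264.4352 211.3668] ((386.34417724609375, 327.08697509765625), (49.29499053955078, 119.1104736328125), 82.1515884399414) [[324.0, 310.79998779296875], [442.0, 294.5], [448.70001220703125, 343.3999938964844], [330.70001220703125, 359.6000061035156]]
(231, 208) [[0.3472 0.3318 0.008 ]]
(300, 216) [[0.4275 0.3219 0.008 ]]
(408, 211) [[0.5537 0.328  0.008 ]]
(476, 192) [[0.6303 0.3508 0.008 ]]
```

View pics/c.png

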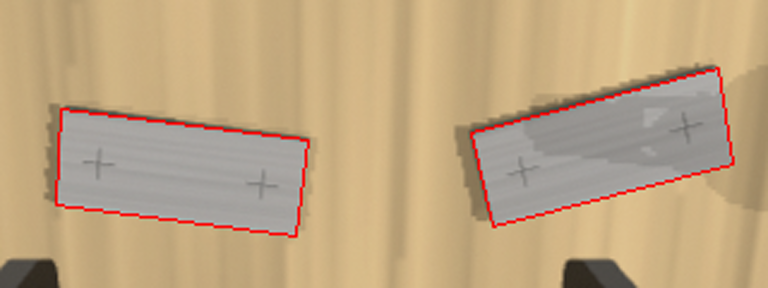

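Call:
drive_tool:
  rows:
    - [[-40.0, 15.0, -4.0, 0.0], [-40.0, 15.0, -4.0, 0.0], [-40.0, 15.0, -4.0, 0.0], [-40.0, 15.0, -4.0, 0.0], [-40.0, 15.0, -4.0, 0.0], [-40.0, 15.0, -4.0, 0.0], [-40.0, 15.0, -4.0, 0.0], [-40.0, 15.0, -4.0, 0.0]]

```text
t: 2.25
ee_pos: [0.6008, -0.0216, 0.2914]
tool_rot: [[0.001, 1.0, 0.001], [1.0, -0.001, -0.004], [-0.004, 0.001, -1.0]]
wrist_force: [0.4, 0.5, 0.4]
gripper_width: 1.003
```

Run:
```python
from h import *
s=arm.sense();np.set_printoptions(precision=4,suppress=True)
print(s['t'],s['ee_pos'],s['tool_rot'],s['joint_positions'])
c=cam('wrist');cv2.imwrite('pics/w2.png',c['pixels'])
import pickle;pickle.dump(c,open('w2.pkl','wb'))
```

```text
2.25 [ 0.6008 -0.0216  0.2914] [[ 0.0014  1.      0.0006]
 [ 1.     -0.0014 -0.0044]
 [-0.0044  0.0006 -1.    ]] [-0.2862  0.5285  0.4388  1.5914 -0.241   1.0754  0.2136]
```

View pics/w2.png

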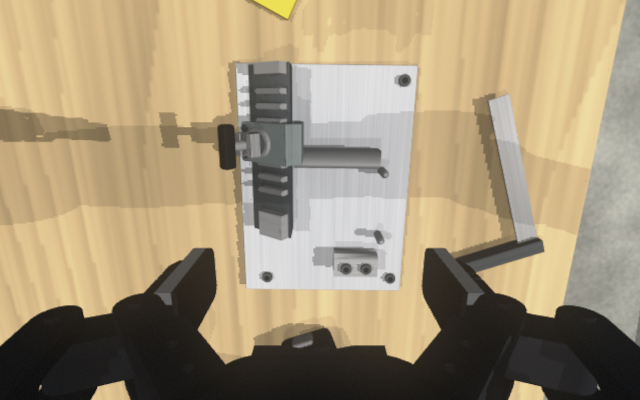

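```bash
cat > jigfit.py <<'E'
from h import *
import pickle,sys
from scipy.optimize import least_squares
np.set_printoptions(precision=4,suppress=True)
c=pickle.load(open('w2.pkl','rb'));im=c['pixels']
b=im.astype(int);sat=b.max(2)-b.min(2)
m=((sat<30)&(b.min(2)>125)).astype(np.uint8)
# edge points of the base top: transitions along scan lines
R=[];L=[];T=[];B=[]
for v in range(80,280,4):
    row=m[v]; xs=np.where(row[200:430])[0]+200
    if len(xs): R.append((xs.max()+.5,v))
for v in list(range(180,280,4)):
    xs=np.where(m[v][225:260])[0]+225
    if len(xs): L.append((xs.min()-.5,v))
for u in list(range(300,395,4)):
    ys=np.where(m[50:120,u])[0]+50
    T.append((u,ys.min()-.5))
for u in list(range(262,395,4)):
    ys=np.where(m[260:310,u])[0]+260
    if len(ys): B.append((u,ys.max()+.5))
def w(l): return back(c,l,.012)[:,:2]
W=[w(R),w(L),w(T),w(B)]
def f(p):
    x,y,a=p; ca,sa=np.cos(a),np.sin(a); o=[]
    for k,(P,ax,val) in enumerate(zip(W,[0,0,1,1],[.095,-.115,.165,-.125])):
        d=P-[x,y]; j=np.c_[ca*d[:,0]+sa*d[:,1],-sa*d[:,0]+ca*d[:,1]]
        o.append((j[:,ax]-val)*1000)
    return np.concatenate(o)
r=least_squares(f,[.6,-.07,-.03],loss='soft_l1')
print(r.x); i=0
for P in W:
    e=f(r.x)[i:i+len(P)];i+=len(P);print(len(P),np.median(e).round(2),e.std().round(2))
np.save('jig.npy',r.x)
def J(p):
    x,y,a=r.x;p=np.atleast_2d(p)/1000.;ca,sa=np.cos(a),np.sin(a)
    return np.c_[x+ca*p[:,0]-sa*p[:,1],y+sa*p[:,0]+ca*p[:,1],p[:,2]]
if __name__=='__main__':
    q=[(60,42,12),(60,42,41),(60,-42,12),(60,-42,41),(58,-62.5,38),(3,-62.5,38),(95,165,12),(-115,165,12),(-115,-125,12),(95,-125,12),(-100,-110,60),(-50,-110,60)]
    for a in proj(c,J(q)): cv2.circle(im,tuple((a).round().astype(int)),1,(0,0,255),-1)
    crop(im,210,50,430,300,2.4,'pics/d.png')
E
python3 jigfit.py
```

```text
[ 0.6171 -0.0755 -0.013 ]
50 -0.3 0.39
25 0.69 0.38
24 -1.01 0.29
34 0.62 0.38
```

View pics/d.png

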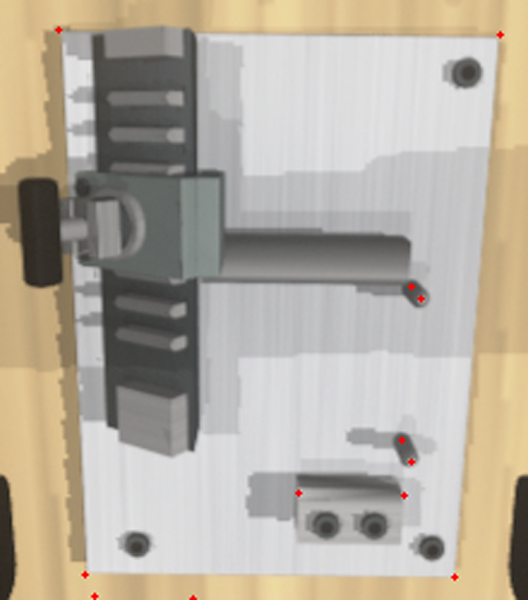

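Run:
```python
from h import *
from jigfit import c as cw, J, r
import pickle
def toj(W):
    x,y,a=r.x;d=np.atleast_2d(W)-[x,y,0];ca,sa=np.cos(a),np.sin(a)
    return 1000*np.c_[ca*d[:,0]+sa*d[:,1],-sa*d[:,0]+ca*d[:,1],d[:,2]]
for z in (33,38): print(z,toj(back(cw,[(335,167.5),(365,167.5)],z/1000)))
s=cam('side');e=cam('scene');pickle.dump((s,e),open('se.pkl','wb'))
crop(s['pixels'],290,180,420,280,6,'pics/e.png')
crop(e['pixels'],260,170,340,240,8,'pics/f.png')
crop(cw['pixels'],205,100,305,190,7,'pics/g.png')
```

```text
[ 0.6171 -0.0755 -0.013 ]
50 -0.3 0.39
25 0.69 0.38
24 -1.01 0.29
34 0.62 0.38
33 [[ 2.287  47.4274 33.    ]
 [37.5503 47.8401 33.    ]]
38 [[ 2.0377 48.3344 38.    ]
 [36.8607 48.7419 38.    ]]
```

View pics/e.png

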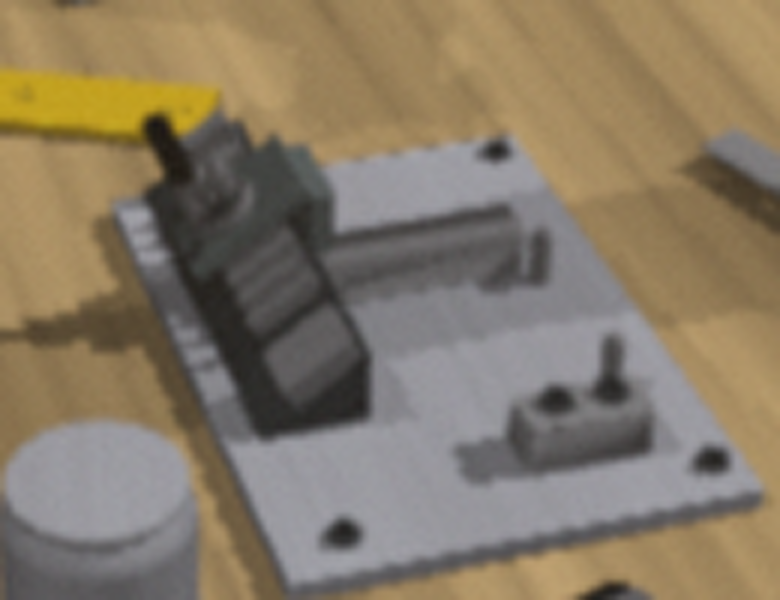

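View pics/f.png

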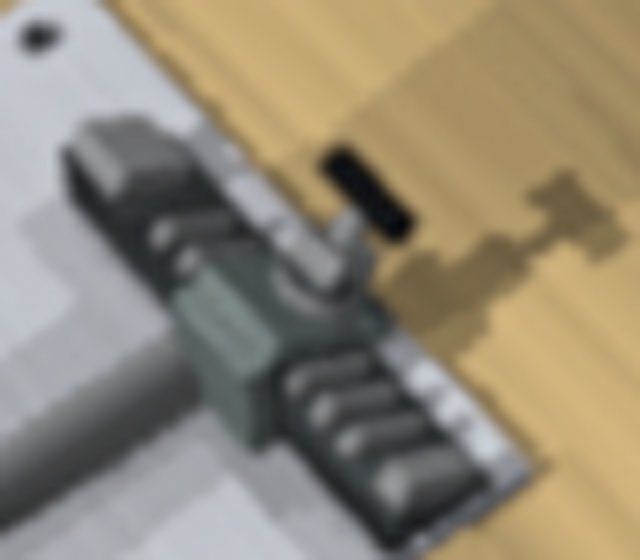

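View pics/g.png

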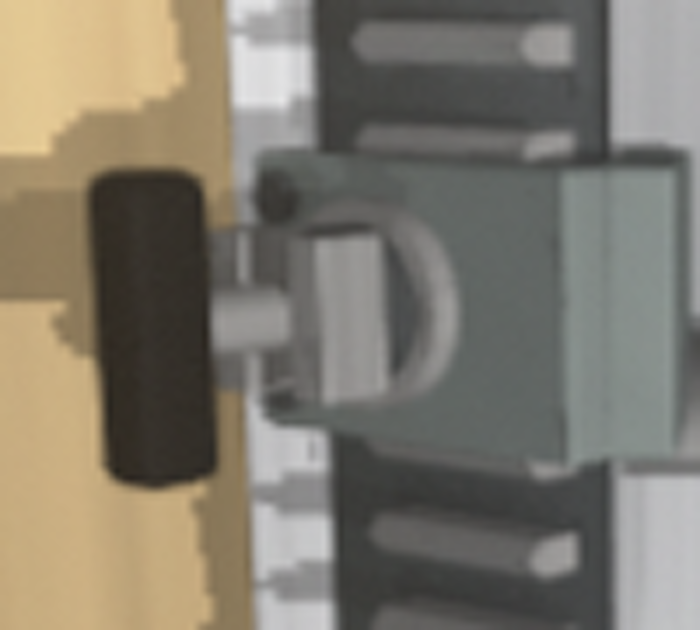

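Run:
```python
from h import *
from jigfit import c as cw, J, r
import pickle
s,e=pickle.load(open('se.pkl','rb'))
obs=[(cw,(227.1,146.4)),(e,(306,194.4)),(s,(317.8,205))]
def f(P): return np.concatenate([(proj(c,P)[0]-uv)*(1 if c is cw else 1) for c,uv in obs])
q=least_squares(f,[.5,0,.1]) if 0 else __import__('scipy.optimize').optimize.least_squares(f,[.5,0,.1])
x,y,a=r.x;d=q.x-[x,y,0];ca,sa=np.cos(a),np.sin(a)
print(q.x,q.fun,1000*np.array([ca*d[0]+sa*d[1],-sa*d[0]+ca*d[1],d[2]]))
```

```text
[ 0.6171 -0.0755 -0.013 ]
50 -0.3 0.39
25 0.69 0.38
24 -1.01 0.29
34 0.62 0.38
[0.5103 0.0034 0.0907] [ 0.0976  0.2777  0.2245  0.5677 -0.4539 -0.3274] [-107.8244   77.5194   90.6892]
```

Call:
drive_tool:
  rows:
    - [[2.5, -9.0, 8.0, 0.012], [2.5, -9.0, 16.0, 0.012], [2.5, -9.0, 16.0, 0.012], [2.5, -9.0, 16.0, 0.012], [2.5, -9.0, 16.0, 0.012]]
  hand: 0.0
  squeeze: 60

```text
t: 3.02
ee_pos: [0.5109, 0.0112, 0.1319]
tool_rot: [[0.003, 1.0, 0.001], [1.0, -0.003, 0.001], [0.001, 0.001, -1.0]]
wrist_force: [1.0, -0.5, 0.6]
gripper_width: 0.498
```

Run:
```python
from h import *
s=arm.sense();np.set_printoptions(precision=4,suppress=True)
print(s['t'],s['ee_pos'],s['tool_rot'],s['joint_positions'],s['gripper_width'],s['wrist_force'])
c=cam('wrist');cv2.imwrite('pics/w3.png',c['pixels'])
print(proj(c,[s['ee_pos'],[.5103,.0034,.0907]]))
```

```text
3.025 [0.5109 0.0112 0.1319] [[ 0.0033  1.      0.0005]
 [ 1.     -0.0033  0.0006]
 [ 0.0006  0.0005 -1.    ]] [-0.3055  0.6037  0.3416  2.005  -0.3508  0.5885  0.2713] 0.4981427639132739 [ 1.0015 -0.5471  0.5972]
[[318.5678 256.9408]
 [317.5585 238.7259]]
```

View pics/w3.png

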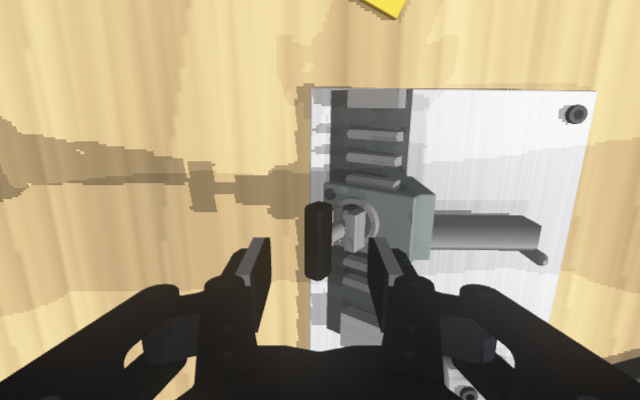

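Call:
drive_tool:
  rows:
    - [[-0.8, -0.05, 2.0, 0.01], [-0.8, -0.05, 4.0, 0.01], [-0.8, -0.05, 5.0, 0.01], [-0.8, -0.05, 5.0, 0.01]]

```text
t: 3.58
ee_pos: [0.5124, 0.0028, 0.0831]
tool_rot: [[0.014, 1.0, 0.004], [1.0, -0.014, 0.001], [0.001, 0.004, -1.0]]
wrist_force: [0.1, -0.3, -0.2]
gripper_width: 0.498
```

Run:
```python
from h import *
s=arm.sense();np.set_printoptions(precision=4,suppress=True)
print(s['t'],s['ee_pos'],s['tool_rot'],s['gripper_width'],s['wrist_force'])
c=cam('wrist');crop(c['pixels'],170,150,470,350,2.5,'pics/w4.png')
s=arm.sense();print(s['ee_pos'])
c=cam('side');crop(c['pixels'],270,120,400,240,6,'pics/s4.png')
```

```text
3.575 [0.5124 0.0028 0.0831] [[ 0.0139  0.9999  0.0038]
 [ 0.9999 -0.0139  0.0007]
 [ 0.0007  0.0038 -1.    ]] 0.49778382253249687 [ 0.0943 -0.2953 -0.2382]
[0.5125 0.0027 0.0833]
```

View pics/w4.png

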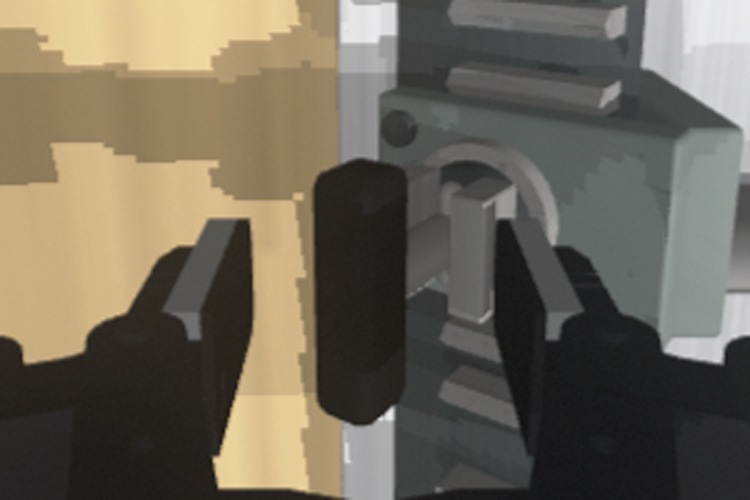

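View pics/s4.png

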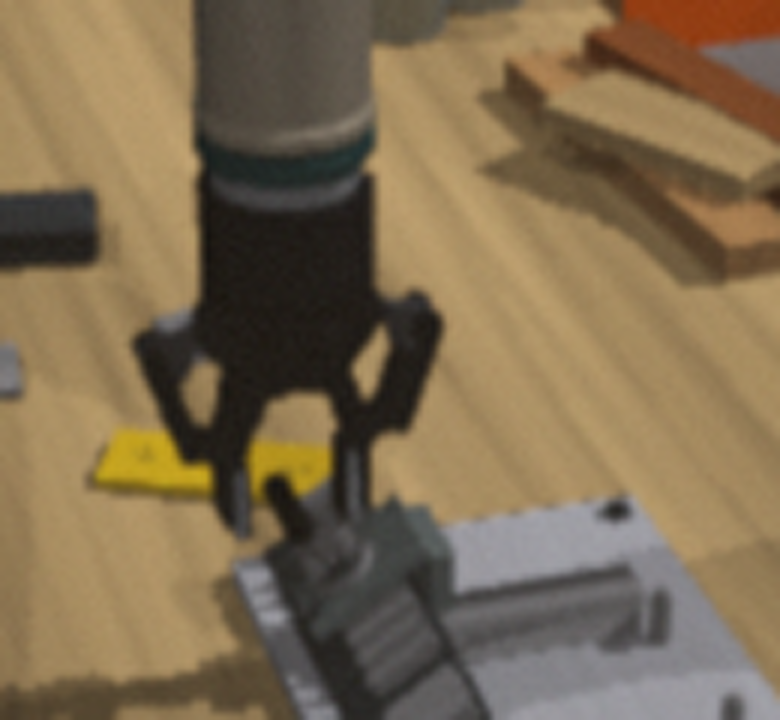

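Call:
drive_tool:
  rows:
    - [[0.0, -0.2, 0.15, 0], [0.0, -0.2, 0.15, 0]]

```text
t: 3.92
ee_pos: [0.5105, 0.0029, 0.0823]
tool_rot: [[0.014, 1.0, 0.005], [1.0, -0.014, 0.001], [0.001, 0.005, -1.0]]
wrist_force: [-0.3, 0.0, 0.3]
gripper_width: 0.498
```

Call:
drive_tool:
  rows:
    - [[0, 0, 0, 0], [0, 0, 0, 0], [0, 0, 0, 0], [0, 0, 0, 0], [0, 0, 0, 0]]
  hand: 1.0
  squeeze: 70

```text
t: 4.55
ee_pos: [0.5119, 0.0026, 0.0843]
tool_rot: [[0.014, 1.0, 0.009], [1.0, -0.014, 0.001], [0.001, 0.009, -1.0]]
wrist_force: [-3.7, -0.2, 17.4]
gripper_width: 0.16
```

Run:
```python
from h import *
s=arm.sense();np.set_printoptions(precision=4,suppress=True)
print(s['t'],s['ee_pos'],s['tool_rot'],s['gripper_width'],s['wrist_force'])
c=cam('wrist');crop(c['pixels'],170,150,470,350,2.5,'pics/w5.png')
```

```text
4.55 [0.5119 0.0026 0.0843] [[ 0.0145  0.9999  0.0087]
 [ 0.9999 -0.0145  0.0012]
 [ 0.0013  0.0087 -1.    ]] 0.16030300220488586 [-3.7292 -0.2429 17.4405]
```

View pics/w5.png

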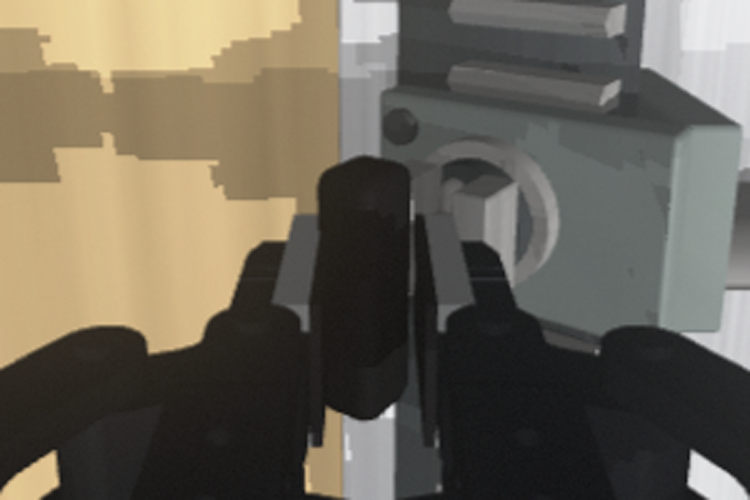

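Call:
drive_tool:
  rows:
    - [[0, -0.3, -0.4, 0], [0, -0.55, -0.8, 0], [0, -0.8, -1.2, 0], [0, -0.8, -1.2, 0]]

```text
t: 5.1
ee_pos: [0.5045, 0.0027, 0.0963]
tool_rot: [[0.014, 1.0, 0.01], [1.0, -0.014, 0.001], [0.001, 0.01, -1.0]]
wrist_force: [4.5, 0.1, -9.3]
gripper_width: 0.166
```

Run:
```python
from h import *
s=arm.sense();np.set_printoptions(precision=4,suppress=True)
print(s['t'],s['ee_pos'],s['tool_rot'],s['gripper_width'],s['wrist_force'])
c=cam('wrist');crop(c['pixels'],170,150,470,350,2.5,'pics/w6.png')
c=cam('side');crop(c['pixels'],270,120,400,240,5,'pics/s6.png')
```

```text
5.1 [0.5045 0.0027 0.0963] [[ 0.0143  0.9998  0.0104]
 [ 0.9999 -0.0144  0.0008]
 [ 0.001   0.0104 -0.9999]] 0.16642338243516996 [ 4.5461  0.0866 -9.3256]
```

View pics/w6.png

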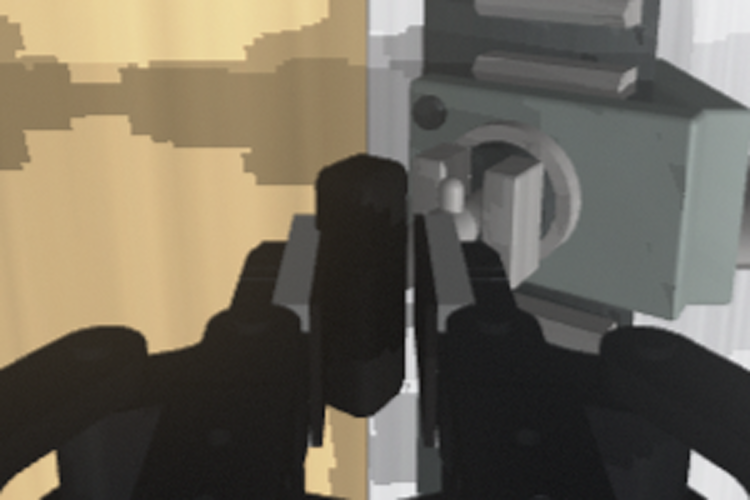

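View pics/s6.png

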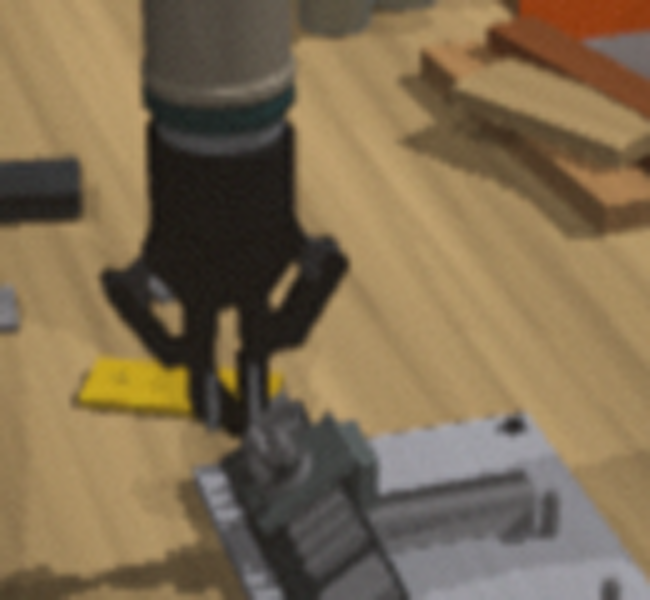

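Call:
drive_tool:
  rows:
    - [[0, -0.06, -0.08, 0], [0, -0.06, -0.08, 0.15], [0, -0.06, -0.08, 0.3], [0, -0.06, -0.08, 0.45], [0, -0.06, -0.08, 0.6], [0, -0.06, -0.08, 0.75], [0, -0.06, -0.08, 0.9], [0, -0.06, -0.08, 1.0], [0, -0.06, -0.08, 1.0], [0, -0.06, -0.08, 1.0]]

```text
t: 6.45
ee_pos: [0.5016, 0.0031, 0.0973]
tool_rot: [[0.849, 0.528, 0.006], [0.528, -0.849, 0.003], [0.007, 0.001, -1.0]]
wrist_force: [-3.9, 0.1, 5.4]
gripper_width: 0.13
```

Run:
```python
from h import *
s=arm.sense();np.set_printoptions(precision=4,suppress=True)
print(s['t'],s['ee_pos'],s['tool_rot'],s['gripper_width'],s['wrist_force'],s['wrist_torque'])
c=cam('wrist');crop(c['pixels'],170,120,470,350,2.5,'pics/w7.png')
c=cam('scene');crop(c['pixels'],250,120,380,240,5,'pics/s7.png')
```

```text
6.45 [0.5016 0.0031 0.0973] [[ 0.8493  0.5279  0.0061]
 [ 0.5279 -0.8493  0.003 ]
 [ 0.0068  0.0007 -1.    ]] 0.13042581342349682 [-3.9364  0.0979  5.3589] [-0.112   0.0701 -0.1565]
```

View pics/w7.png

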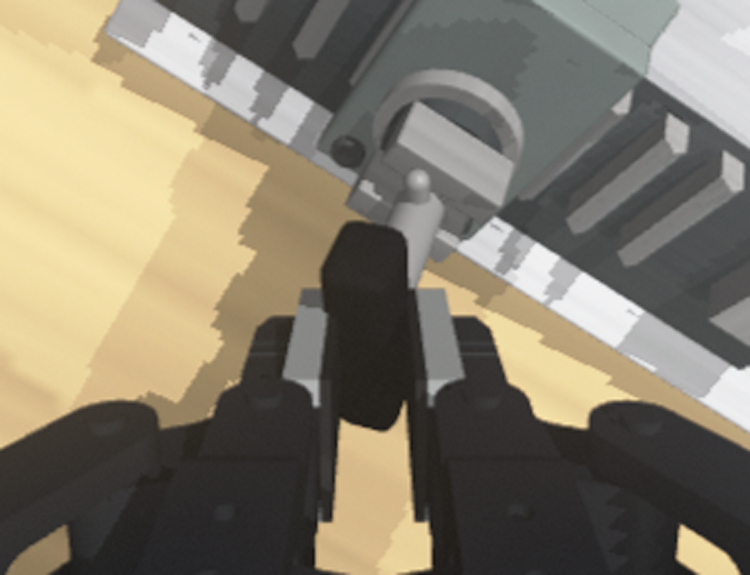

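View pics/s7.png

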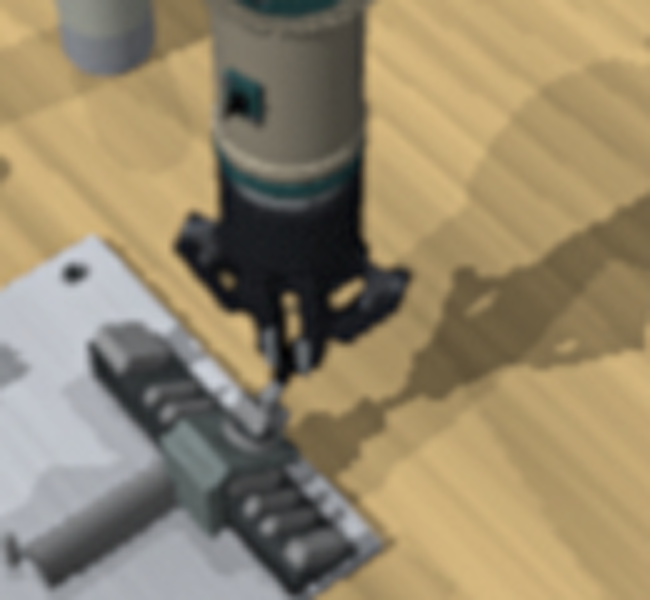

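Call:
drive_tool:
  rows:
    - [[0.29, -0.45, 0, 0], [0.57, -0.9, 0, 0], [0.86, -1.36, 0, 0], [0.86, -1.36, 0, 0], [0.86, -1.36, 0, 0]]

```text
t: 7.18
ee_pos: [0.5016, 0.0198, 0.0974]
tool_rot: [[0.849, 0.528, 0.006], [0.528, -0.849, 0.004], [0.007, -0.0, -1.0]]
wrist_force: [0.2, 1.1, 1.1]
gripper_width: 0.13
```

Run:
```python
from h import *
s=arm.sense();np.set_printoptions(precision=4,suppress=True)
print(s['t'],s['ee_pos'],s['tool_rot'],s['gripper_width'],s['wrist_force'],s['wrist_torque'])
c=cam('wrist');crop(c['pixels'],170,120,470,350,2.5,'pics/w8.png')
c=cam('scene');crop(c['pixels'],230,150,360,260,6,'pics/s8.png')
c=cam('side');crop(c['pixels'],290,180,420,280,6,'pics/t8.png')
```

```text
7.175 [0.5016 0.0198 0.0974] [[ 0.849   0.5284  0.0058]
 [ 0.5284 -0.849   0.0039]
 [ 0.007  -0.0002 -1.    ]] 0.13006120383630168 [0.1741 1.0764 1.0919] [-0.0437 -0.6072 -0.1649]
```

View pics/s8.png

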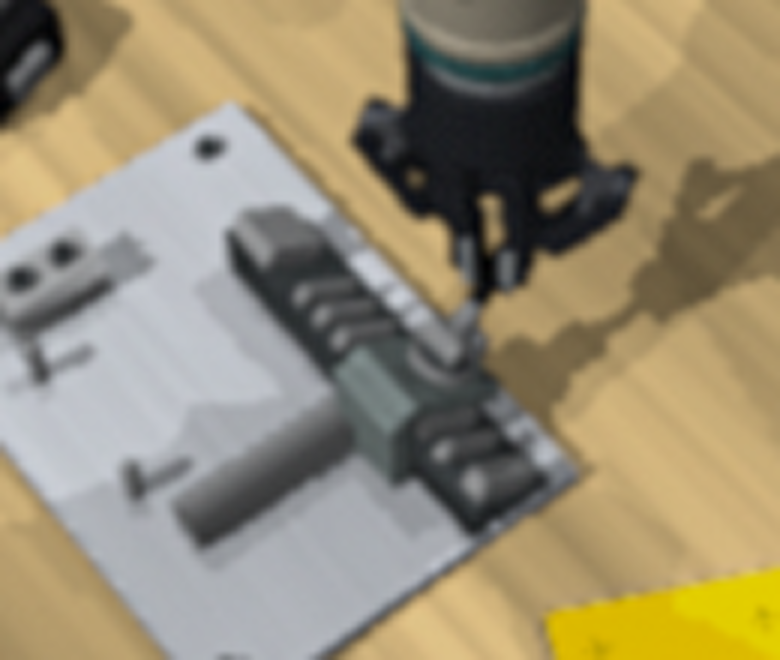

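View pics/t8.png

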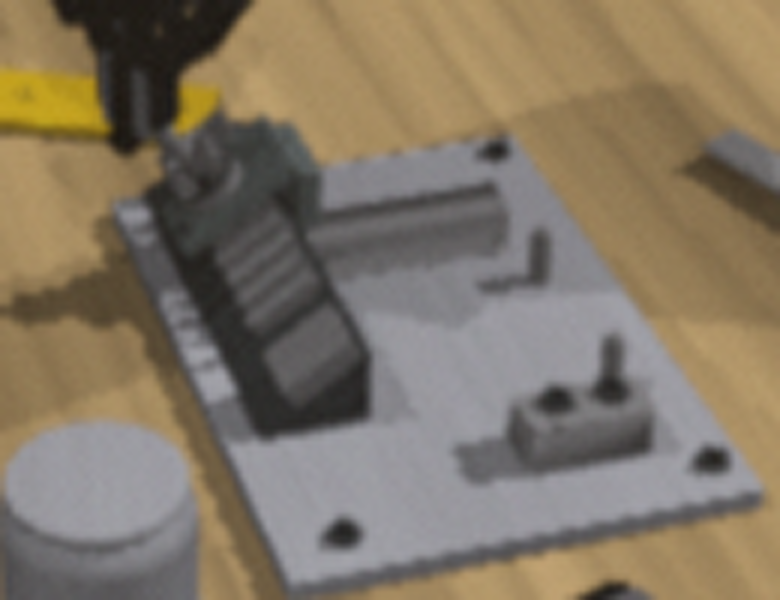

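Call:
drive_tool:
  rows:
    - [[0, 0, 0, -0.16], [0, 0, 0, -0.32], [0, 0, 0, -0.48], [0, 0, 0, -0.64], [0, 0, 0, -0.8], [0, 0, 0, -0.92], [0, 0, 0, -1.0], [0, 0, 0, -1.0], [0, 0, 0, -1.0]]

```text
t: 8.45
ee_pos: [0.5054, 0.0189, 0.0977]
tool_rot: [[0.015, 1.0, 0.013], [1.0, -0.015, 0.002], [0.002, 0.013, -1.0]]
wrist_force: [7.6, 0.4, -5.5]
gripper_width: 0.135
```

Run:
```python
from h import *
s=arm.sense();np.set_printoptions(precision=4,suppress=True)
print(s['t'],s['ee_pos'],s['tool_rot'],s['gripper_width'],s['wrist_force'],s['wrist_torque'])
c=cam('wrist');crop(c['pixels'],170,120,470,350,2.5,'pics/w9.png')
```

```text
8.45 [0.5054 0.0189 0.0977] [[ 0.0148  0.9998  0.013 ]
 [ 0.9999 -0.0149  0.0023]
 [ 0.0025  0.013  -0.9999]] 0.13506950350263883 [ 7.5703  0.4176 -5.4981] [-0.1966 -1.9159 -0.1625]
```

View pics/w9.png

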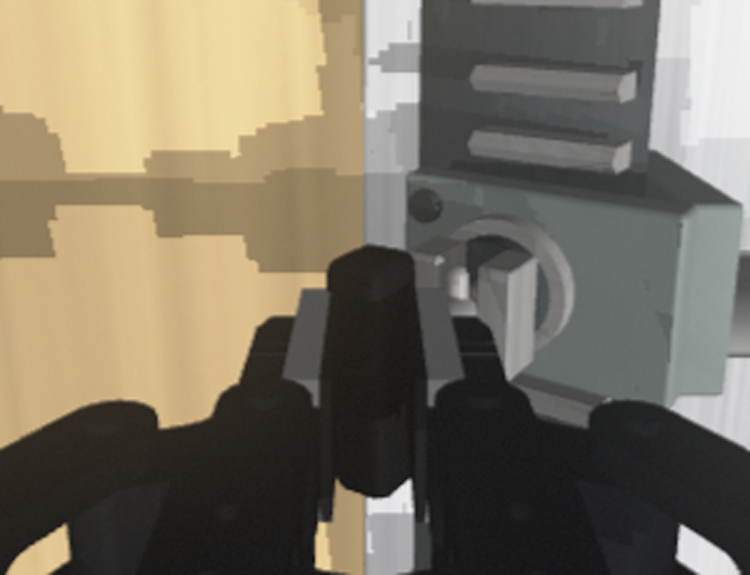

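Call:
drive_tool:
  rows:
    - [[0, 0.25, 0.35, 0], [0, 0.5, 0.7, 0], [0, 0.75, 1.05, 0], [0, 0.75, 1.1, 0], [0, 0.75, 1.1, 0]]

```text
t: 9.12
ee_pos: [0.5105, 0.0196, 0.0895]
tool_rot: [[0.014, 1.0, 0.009], [1.0, -0.014, 0.006], [0.006, 0.009, -1.0]]
wrist_force: [-10.3, 4.3, 37.3]
gripper_width: 0.139
```

Run:
```python
from h import *
s=arm.sense();np.set_printoptions(precision=4,suppress=True)
print(s['t'],s['ee_pos'],s['tool_rot'],s['gripper_width'],s['wrist_force'],s['wrist_torque'])
```

```text
9.125 [0.5105 0.0196 0.0895] [[ 0.014   0.9999  0.0091]
 [ 0.9999 -0.014   0.0057]
 [ 0.0058  0.009  -0.9999]] 0.1388635020734632 [-10.2521   4.2663  37.3427] [0.8042 1.7691 0.0879]
```

Call:
drive_tool:
  rows:
    - [[0, 0, 0, 0], [0, 0, 0, 0], [0, 0, 0, 0], [0, 0, -2.0, 0], [0, 0, -5, 0], [-5, 5, -9, 0], [-10, 8, -14, 0], [-10, 10, -15, 0], [-10, 10, -15, 0], [-10, 10, -15, 0]]
  hand: 0.0

```text
t: 10.38
ee_pos: [0.6064, -0.0819, 0.2384]
tool_rot: [[0.014, 1.0, 0.006], [1.0, -0.014, 0.007], [0.007, 0.006, -1.0]]
wrist_force: [-0.7, 0.7, 0.7]
gripper_width: 0.498
```

Run:
```python
from h import *
import pickle
s=arm.sense();np.set_printoptions(precision=4,suppress=True)
print(s['t'],s['ee_pos'],s['tool_rot'],s['gripper_width'],s['wrist_force'],s['wrist_torque'])
c=cam('wrist');pickle.dump(c,open('w3.pkl','wb'))
cv2.imwrite('pics/w10.png',c['pixels'])
c=cam('scene');crop(c['pixels'],230,150,360,260,6,'pics/s10.png')
```

```text
10.375 [ 0.6064 -0.0819  0.2384] [[ 0.0138  0.9999  0.0058]
 [ 0.9999 -0.0139  0.0065]
 [ 0.0066  0.0057 -1.    ]] 0.4980956022525235 [-0.6825  0.7058  0.6729] [ 0.017   0.0052 -0.0276]
```

View pics/w10.png

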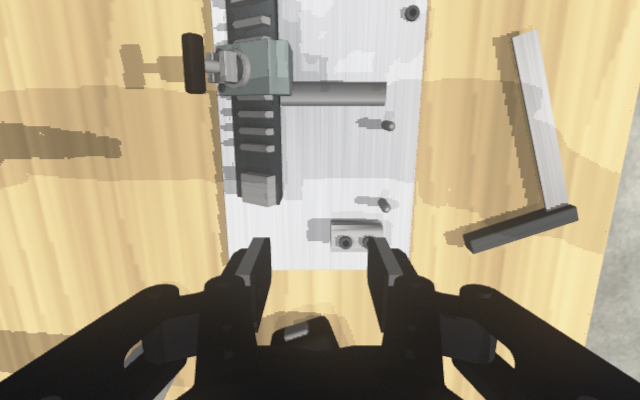

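View pics/s10.png

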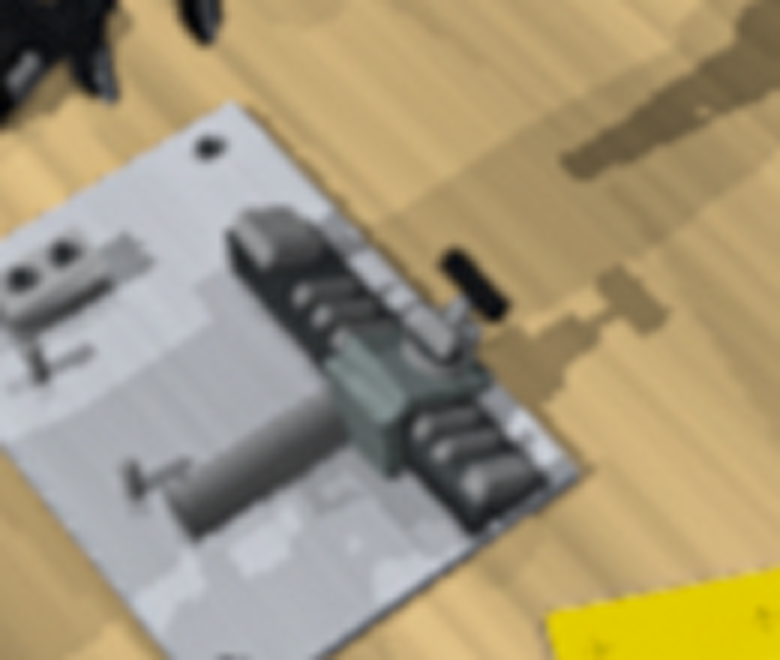

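Run:
```python
from h import *
from jigfit import J,c as cw
import pickle
c=pickle.load(open('w3.pkl','rb'));e=cam('scene');s=cam('side')
P=J([(-107.8,93.5,90.7),(-107.8-6.6,93.5,100.1),(-107.8-1.15,93.5,92.3)])
print('wrist',proj(c,P),'scene',proj(e,P),'side',proj(s,P))
crop(c['pixels'],160,20,320,140,5,'pics/h.png');crop(s['pixels'],290,170,380,250,7,'pics/i.png')
q=J([(30,62.5,33),(5,62.5,33),(50,62.5,33)]);print(proj(c,q))
```

```text
[ 0.6171 -0.0755 -0.013 ]
50 -0.3 0.39
25 0.69 0.38
24 -1.01 0.29
34 0.62 0.38
wrist [[194.2097  61.1398]
 [181.2667  59.5389]
 [192.0344  60.8749]] scene [[309.7371 198.6481]
 [311.5655 195.5557]
 [310.0545 198.1189]] side [[315.7932 201.6204]
 [313.3769 199.0666]
 [315.3743 201.1891]]
[[359.2686 102.7597]
 [333.6053 102.7775]
 [379.7852 102.7454]]
```

View pics/h.png

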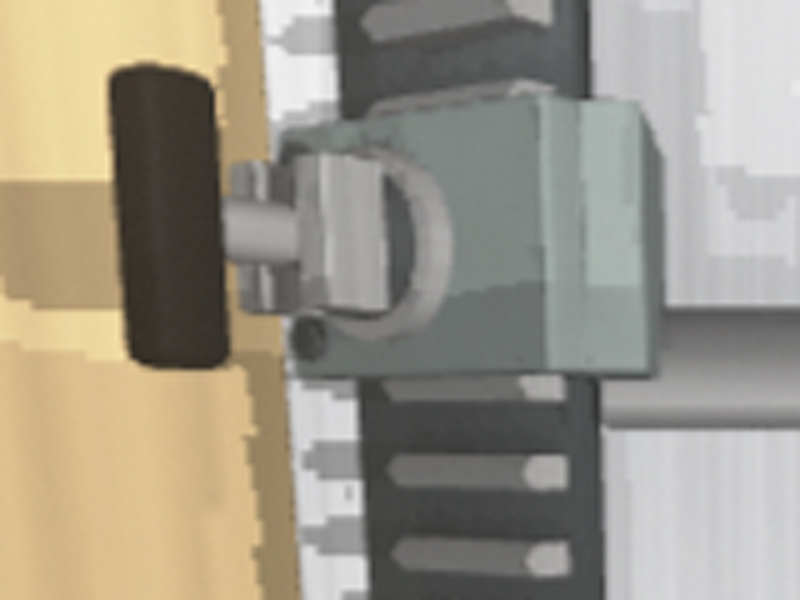

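View pics/i.png

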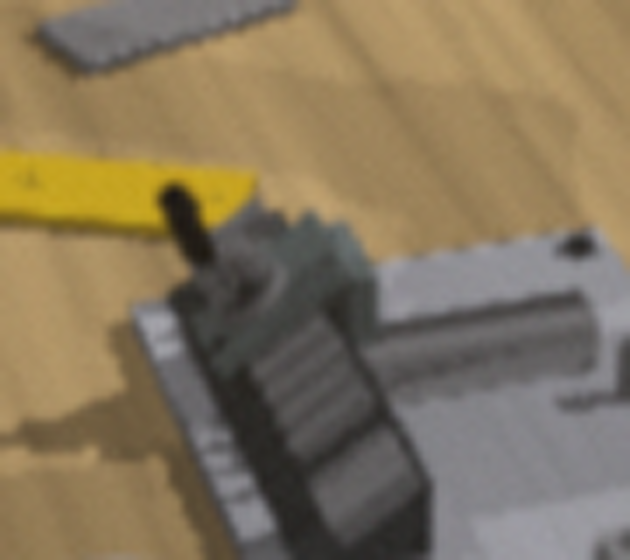

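Run:
```python
from h import *
from jigfit import J,r
import pickle
c=pickle.load(open('w3.pkl','rb'));im=c['pixels'].copy()
q=[(60,42,12),(60,42,41),(60,-42,12),(60,-42,41),(58,-62.5,33),(3,-62.5,33),(58,-67.5,38),(3,-67.5,38),(58,-90.5,38),(95,-125,12),(-115,-125,12),(30,62.5,33),(50,67.5,38),(50,84.5,38)]
im=cv2.resize(im,None,fx=4,fy=4,interpolation=cv2.INTER_CUBIC)
for a in proj(c,J(q)): cv2.circle(im,tuple((a*4+1.5).round().astype(int)),3,(0,0,255),-1)
cv2.imwrite('pics/j.png',im[300:900,1100:1800])
```

```text
[ 0.6171 -0.0755 -0.013 ]
50 -0.3 0.39
25 0.69 0.38
24 -1.01 0.29
34 0.62 0.38
```

View pics/j.png

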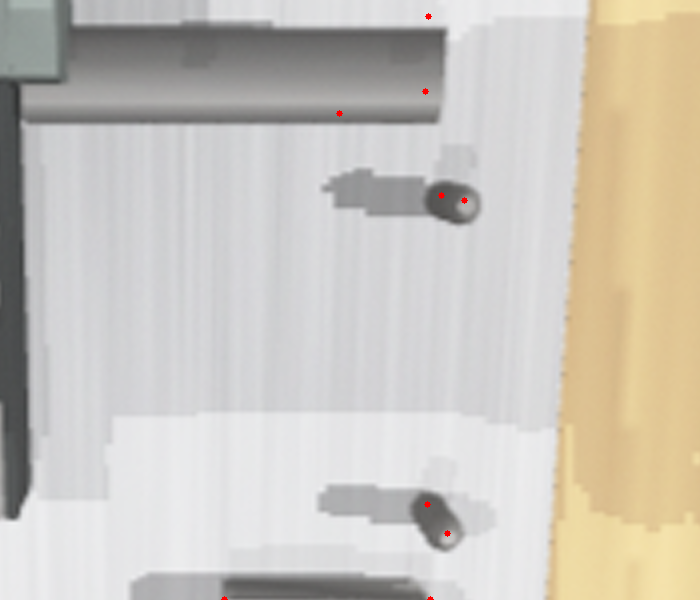

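Call:
drive_tool:
  rows:
    - [[7.5, -0.6, -5.3, 0], [7.5, -0.6, -5.3, 0], [7.5, -0.6, -5.3, 0], [7.5, -0.6, -5.3, 0]]
  hand: -1.0

```text
t: 11.08
ee_pos: [0.6004, -0.0078, 0.2913]
tool_rot: [[0.014, 1.0, 0.005], [1.0, -0.014, 0.005], [0.005, 0.005, -1.0]]
wrist_force: [0.1, -0.5, 0.0]
gripper_width: 1.0
```

Run:
```python
from h import *
from jigfit import J,r,c as c2
import pickle
s=arm.sense();print(s['t'],s['ee_pos'],s['tool_rot'])
c=cam('wrist');pickle.dump(c,open('w4.pkl','wb'))
np.set_printoptions(precision=4,suppress=True)
# match patches: handle, carriage between views -> compare offsets to prediction
P2=J([(-107.8,77.5,90.7),(-75,77.5,80),(30,57.5,38)]);P4=J([(-107.8,93.5,90.7),(-75,93.5,80),(30,73.5,38)])
print(proj(c2,P2));print(proj(c,P4))
def mt(p2,p4,hw,hh):
    u,v=p2.round().astype(int);T=c2['pixels'][v-hh:v+hh,u-hw:u+hw]
    T=cv2.resize(T,None,fx=4,fy=4,interpolation=cv2.INTER_CUBIC)
    U,V=p4.round().astype(int);S=c['pixels'][V-hh-8:V+hh+8,U-hw-8:U+hw+8];S=cv2.resize(S,None,fx=4,fy=4,interpolation=cv2.INTER_CUBIC)
    m=cv2.matchTemplate(S,T,cv2.TM_CCOEFF_NORMED);_,mx,_,l=cv2.minMaxLoc(m)
    got=np.array([U,V])+np.array(l)/4-8-np.array([u,v])
    print('shift',got,'pred',p4-p2,mx)
for a,b,w,h in zip(proj(c2,P2),proj(c,P4),(14,22,25),(28,18,14)): mt(a,b,w,h)
crop(c['pixels'],205,100,305,190,7,'pics/k.png')
```

```text
[ 0.6171 -0.0755 -0.013 ]
50 -0.3 0.39
25 0.69 0.38
24 -1.01 0.29
34 0.62 0.38
11.075 [ 0.6004 -0.0078  0.2913] [[ 0.0136  0.9999  0.0049]
 [ 0.9999 -0.0137  0.0053]
 [ 0.0054  0.0049 -1.    ]]
[[227.2206 146.6989]
 [262.0775 145.8033]
 [359.4132 159.9391]]
[[226.6149 147.5859]
 [261.4599 146.3557]
 [358.9227 159.6405]]
shift [-0.25  3.75] pred [-0.6057  0.887 ] 0.9883705377578735
shift [-0.25  3.25] pred [-0.6176  0.5524] 0.9579933881759644
shift [-0.25  2.  ] pred [-0.4904 -0.2986] 0.8281064629554749
```

View pics/k.png

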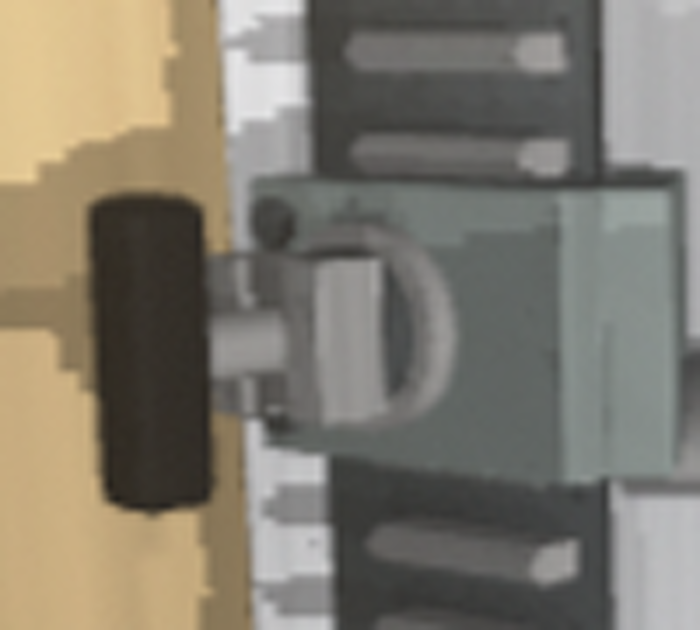

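```bash
sed "s/'w2.pkl'/'w4.pkl'/; s/'jig.npy'/'jig4.npy'/;s#pics/d.png#pics/d4.png#" jigfit.py > jf4.py; python3 jf4.py
```

```text
[ 0.6173 -0.076  -0.0122]
50 -0.27 0.42
25 0.57 0.39
24 -1.28 0.03
34 0.91 0.44
```

View pics/d4.png

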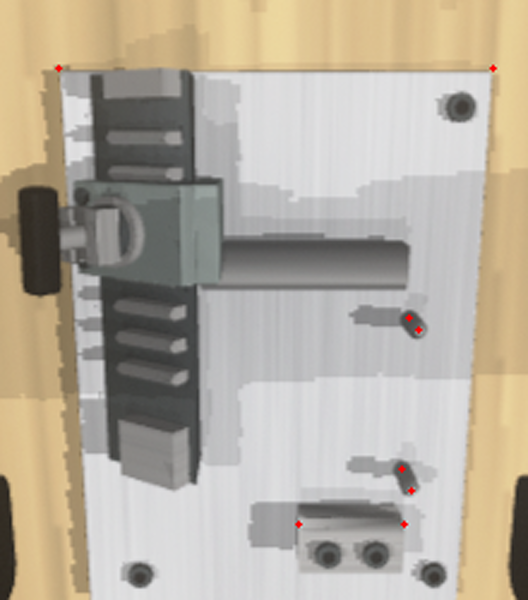

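Call:
drive_tool:
  rows:
    - [[33.3, -21.8, 0, -1.44], [33.3, -21.8, 0, -1.44], [33.3, -21.8, 2, -1.44], [33.3, -21.8, 6, -1.44], [33.3, -21.8, 10, -1.44], [33.3, -21.8, 14, -1.44], [33.3, -21.8, 15, -1.44], [33.3, -21.8, 15, -1.44], [33.3, -21.8, 15, -1.44], [33.3, -21.8, 15, -1.44]]
  hand: -1.0

```text
t: 12.38
ee_pos: [0.3893, 0.3273, 0.1422]
tool_rot: [[-0.989, 0.15, 0.006], [0.15, 0.989, 0.005], [-0.005, 0.006, -1.0]]
wrist_force: [0.6, 0.3, -0.5]
gripper_width: 1.001
```

```bash
cat > pl.py <<'E'
from h import *
import sys
np.set_printoptions(precision=4,suppress=True)
def plate(c,guess,z=.008,ht=105):
    im=c['pixels'];b=im.astype(int);sat=b.max(2)-b.min(2)
    m=((sat<28)&(b.min(2)>ht)).astype(np.uint8)
    m=cv2.morphologyEx(m,cv2.MORPH_CLOSE,np.ones((5,5)))
    u,v=proj(c,[*guess,z])[0].round().astype(int)
    n,l,st,ce=cv2.connectedComponentsWithStats(m)
    k=l[v,u]; print('px',u,v,'label',k,st[k])
    cs,_=cv2.findContours((l==k).astype(np.uint8),cv2.RETR_EXTERNAL,cv2.CHAIN_APPROX_NONE)
    W=back(c,max(cs,key=len).reshape(-1,2),z)[:,:2]
    r=cv2.minAreaRect((W*1000).astype(np.float32));bx=cv2.boxPoints(r)
    print(r)
    im=im.copy();cv2.polylines(im,[proj(c,np.c_[bx/1000,np.full(4,z)]).round().astype(int)],True,(0,0,255),1)
    e=bx[np.argmax([np.linalg.norm(bx[i]-bx[(i+1)%4]) for i in range(4)])]
    i=int(np.argmax([np.linalg.norm(bx[i]-bx[(i+1)%4]) for i in range(4)]));d=bx[(i+1)%4]-bx[i]
    return np.array(r[0]),d/np.linalg.norm(d),im
E
python3 - <<'E'
from pl import *
s=arm.sense();print(s['t'],s['ee_pos'],s['tool_rot'],s['joint_positions'])
c=cam('wrist')
ce,d,im=plate(c,(.3868,.327));cv2.imwrite('pics/w11.png',im)
R=np.array(s['tool_rot']);dl=np.append(ce/1000,0)-np.array(s['ee_pos']);dl[2]=0
print(ce,d,'tool shift cm',R.T@dl*100, 'long axis in tool',R.T@np.append(d,0))
print('tcp px',proj(c,s['ee_pos']))
E
```

```text
12.375 [0.3893 0.3273 0.1422] [[-0.9887  0.1496  0.0055]
 [ 0.1497  0.9887  0.0048]
 [-0.0048  0.0055 -1.    ]] [-0.7579  0.5558  0.005   2.0031 -0.0043  0.5754  0.6705]
px 316 183 label 1 [ 283  107   63  143 8582]
((385.9501037597656, 326.32940673828125), (49.499820709228516, 119.02251434326172), 82.04145050048828)
[385.9501 326.3294] [ 0.9904 -0.1385] tool shift cm [ 0.3184 -0.1471 -0.0023] long axis in tool [-0.9999  0.0113  0.0048]
tcp px [[317.2201 255.3228]]
```

View pics/w11.png

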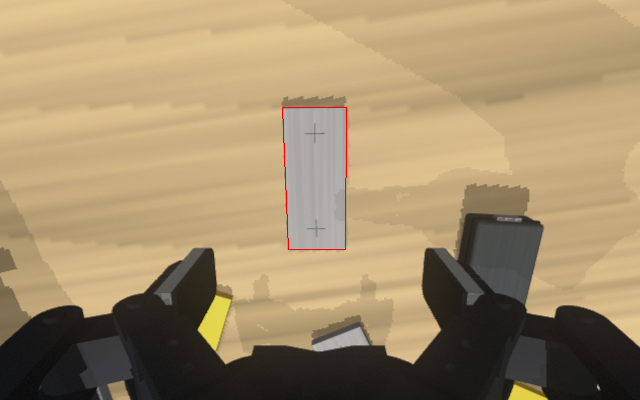

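Call:
drive_tool:
  rows:
    - [[0.32, -0.15, 4.0, -0.011], [0.32, -0.15, 8.0, -0.011], [0.32, -0.15, 12.0, -0.011], [0.32, -0.15, 13.6, -0.011], [0.32, -0.15, 13.8, -0.011], [0.32, -0.15, 13.8, -0.011]]

```text
t: 13.18
ee_pos: [0.3878, 0.3277, 0.0057]
tool_rot: [[-0.99, 0.139, 0.008], [0.139, 0.99, 0.007], [-0.007, 0.008, -1.0]]
wrist_force: [0.6, -0.4, -0.6]
gripper_width: 0.997
```

Run:
```python
from pl import *
s=arm.sense();print(s['t'],s['ee_pos'],s['tool_rot'],s['wrist_force'])
c=cam('wrist');cv2.imwrite('pics/w12.png',c['pixels'])
# crosses at mid
```

```text
13.175 [0.3878 0.3277 0.0057] [[-0.9903  0.139   0.0077]
 [ 0.1391  0.9903  0.0065]
 [-0.0068  0.0075 -0.9999]] [ 0.5847 -0.3536 -0.5665]
```

View pics/w12.png

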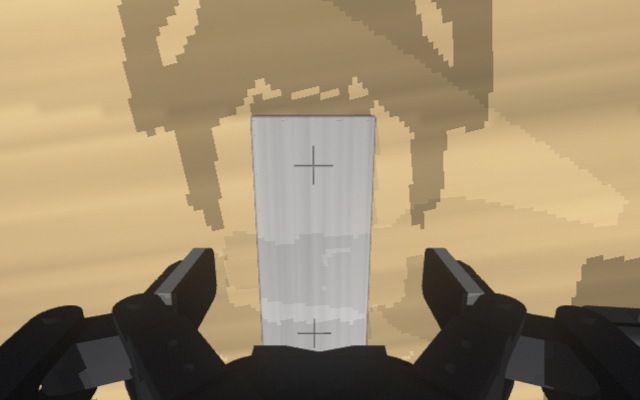

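Run:
```python
from pl import *
s=arm.sense();c=cam('wrist')
R=np.array(s['tool_rot']);
for p in [(314,165),(315,333)]:
    w=back(c,[p],.008)[0];print(w,R.T@(w-s['ee_pos'])*100)
```

```text
[0.3468 0.3323 0.008 ] [ 4.1232 -0.1283 -0.2444]
[0.426  0.3214 0.008 ] [-3.8719 -0.1101 -0.1886]
```

Call:
drive_tool:
  rows:
    - [[0.13, -0.12, 0.55, 0], [0.13, -0.12, 0.6, 0], [0.13, -0.12, 0.6, 0]]

```text
t: 13.65
ee_pos: [0.3863, 0.3269, -0.0001]
tool_rot: [[-0.99, 0.139, 0.008], [0.139, 0.99, 0.007], [-0.007, 0.008, -1.0]]
wrist_force: [0.2, -0.3, 0.8]
gripper_width: 0.999
```

Call:
drive_tool:
  rows:
    - [[0, 0, 0, 0], [0, 0, 0, 0], [0, 0, 0, 0], [0, 0, 0, 0], [0, 0, 0, 0]]
  hand: 1.0
  squeeze: 60

```text
t: 14.28
ee_pos: [0.3861, 0.3263, 0.0004]
tool_rot: [[-0.99, 0.139, 0.008], [0.139, 0.99, 0.006], [-0.007, 0.007, -1.0]]
wrist_force: [-1.1, -1.4, 7.8]
gripper_width: 0.558
```

Run:
```python
from pl import *
s=arm.sense();c=cam('wrist');print(s['t'],s['ee_pos'],s['gripper_width'],s['wrist_force'])
cv2.imwrite('pics/w13.png',c['pixels'])
```

```text
14.275 [0.3861 0.3263 0.0004] 0.5577895688783168 [-1.1223 -1.4455  7.8357]
```

View pics/w13.png

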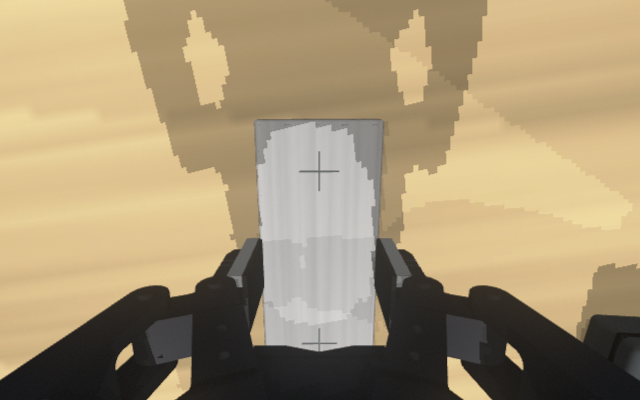

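Call:
drive_tool:
  rows:
    - [[0, 0, -1, 0], [0, 0, -4, 0], [0, 0, -8, 0], [0, 0, -12, 0], [0, 0, -15, 0], [0, 0, -15, 0]]
  squeeze: 90

```text
t: 15.08
ee_pos: [0.3859, 0.3263, 0.1523]
tool_rot: [[-0.99, 0.139, 0.011], [0.139, 0.99, 0.009], [-0.009, 0.011, -1.0]]
wrist_force: [-0.5, 0.5, -4.7]
gripper_width: 0.542
```

Run:
```python
from pl import *
s=arm.sense();c=cam('wrist');print(s['t'],s['ee_pos'],s['tool_rot'],s['gripper_width'],s['wrist_force'])
cv2.imwrite('pics/w14.png',c['pixels'])
c=cam('side');cv2.imwrite('pics/s14.png',c['pixels'])
```

```text
15.075 [0.3859 0.3263 0.1523] [[-0.9902  0.139   0.0109]
 [ 0.1391  0.9902  0.0093]
 [-0.0095  0.0107 -0.9999]] 0.5421185212347032 [-0.4988  0.522  -4.6532]
```

View pics/w14.png

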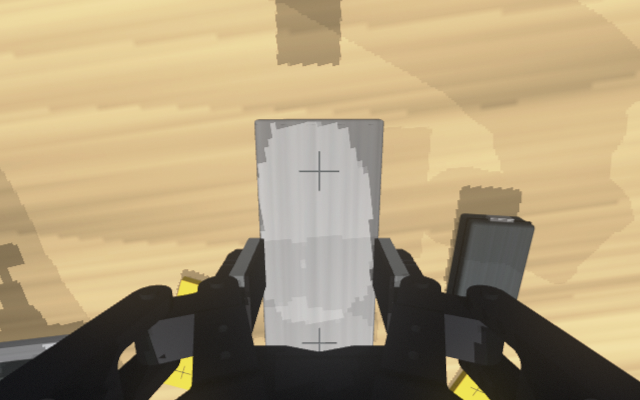

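View pics/s14.png

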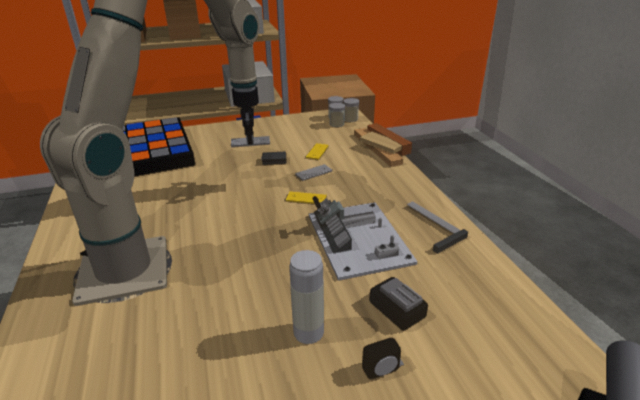

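Run:
```python
from pl import *
s=arm.sense();c=cam('wrist')
R=np.array(s['tool_rot']);
crop(c['pixels'],280,140,360,360,3,'pics/l.png')
for p in [(319,171),(319,343)]:
    w=back(c,[p],s['ee_pos'][2]+.0076)[0];print(w,R.T@(w-s['ee_pos'])*100)
# plate far end edge
for p in [(256,120),(383,120)]:
    w=back(c,[p],s['ee_pos'][2]+.0076)[0];print('corner',R.T@(w-s['ee_pos'])*100)
print(c['R'].T@np.array([0,0,1]))
```

```text
[0.345  0.3311 0.1574] [ 3.9716  0.0781 -0.7827]
[0.424  0.3201 0.1574] [-3.9991  0.0792 -0.7362]
corner [ 5.9423 -2.3149 -0.8091]
corner [ 5.9411  2.5146 -0.779 ]
[ 0.2617 -0.0299 -0.9647]
```

View pics/l.png

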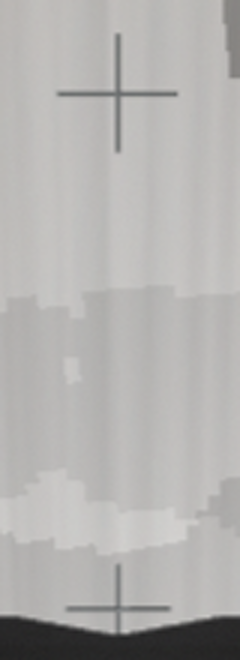

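Call:
drive_tool:
  rows:
    - [[-31.2, -36.3, 0, 1.444], [-31.2, -36.3, 0, 1.444], [-31.2, -36.3, 0, 1.444], [-31.2, -36.3, 0, 1.444], [-31.2, -36.3, 0, 1.444], [-31.2, -36.3, 0, 1.444], [-31.2, -36.3, 0, 1.444], [-31.2, -36.3, 0, 1.444], [-31.2, -36.3, 0, 1.444], [-31.2, -36.3, 0, 1.444], [-31.2, -36.3, 0, 1.444]]

```text
t: 16.6
ee_pos: [0.6416, -0.0762, 0.1478]
tool_rot: [[0.01, 1.0, 0.003], [1.0, -0.01, 0.006], [0.006, 0.003, -1.0]]
wrist_force: [0.6, 1.1, -4.0]
gripper_width: 0.544
```

```bash
cat > jd.py <<'E'
from pl import *
from scipy.spatial.transform import Rotation as Ro
JX,JY,JA=.6172,-.0760,-.0125
def J(p):
    p=np.atleast_2d(p)/1000.;ca,sa=np.cos(JA),np.sin(JA)
    return np.c_[JX+ca*p[:,0]-sa*p[:,1],JY+sa*p[:,0]+ca*p[:,1],p[:,2]]
def delta(jx,jy,z):
    s=arm.sense();R=np.array(s['tool_rot']);w=J([(jx,jy,z)])[0]
    dl=R.T@(w-s['ee_pos'])*100
    ya=np.arctan2(R[1,1],R[0,1]);t=(ya-JA+np.pi/2)%np.pi-np.pi/2
    print(s['t'],s['ee_pos'],'tilt',R[:,2],'grip',s['gripper_width'],'F',s['wrist_force'],'\n delta cm',dl,'turn',t)
E
python3 - <<'E'
from jd import *
delta(27.2,-.5,60)
c=cam('wrist');cv2.imwrite('pics/w15.png',c['pixels'])
E
```

```text
16.6 [ 0.6416 -0.0762  0.1478] tilt [ 0.0033  0.0058 -1.    ] grip 0.5441901005953842 F [ 0.6192  1.0983 -4.0449] 
 delta cm [-0.1133  0.2496  8.7772] turn 0.0023544455984185753
```

View pics/w15.png

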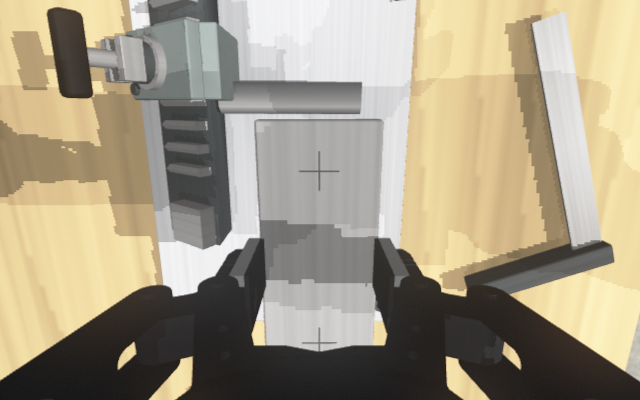

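Call:
drive_tool:
  rows:
    - [[-0.11, 0.25, 3.0, 0.002], [-0.11, 0.25, 6.0, 0.002], [-0.11, 0.25, 8.5, 0.002], [-0.11, 0.25, 8.8, 0.002], [-0.11, 0.25, 8.8, 0.002]]

```text
t: 17.27
ee_pos: [0.6452, -0.0767, 0.0609]
tool_rot: [[0.011, 1.0, 0.005], [1.0, -0.011, 0.005], [0.006, 0.005, -1.0]]
wrist_force: [0.6, -0.1, -3.4]
gripper_width: 0.543
```

Run:
```python
from jd import *
delta(27.2,-.5,44)
c=cam('wrist');im=cv2.resize(c['pixels'],None,fx=2,fy=2,interpolation=cv2.INTER_CUBIC)
for a in proj(c,J([(30,62.5,33),(50,62.5,33),(60,42,41),(60,-42,41),(50,62.5,12)])): cv2.circle(im,tuple((a*2).round().astype(int)),2,(0,0,255),-1)
cv2.imwrite('pics/w16.png',im[0:520,260:1000])
```

```text
17.275 [ 0.6452 -0.0767  0.0609] tilt [ 0.005   0.0054 -1.    ] grip 0.5431892045171689 F [ 0.6038 -0.1357 -3.4194] 
 delta cm [-0.0273 -0.0913  1.6874] turn 0.0010088088768847037
```

View pics/w16.png

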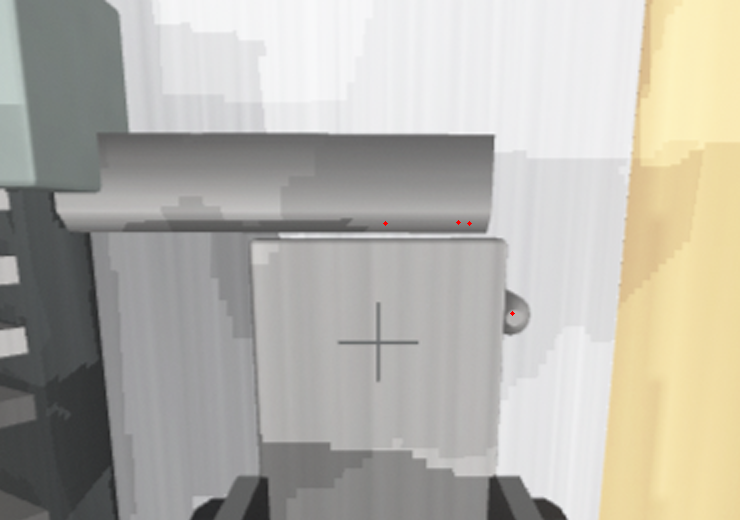

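Run:
```python
from jd import *
c=cam('wrist');s=arm.sense()
def tj(W):
    d=W-[JX,JY,0];ca,sa=np.cos(JA),np.sin(JA);return 1000*np.array([ca*d[0]+sa*d[1],-sa*d[0]+ca*d[1],d[2]])
f=lambda u,v:((u+260)/2,v/2)
for n,p,z in [('stop',f(300,231),.033),('stop',f(480,231),.033),('stop rear',f(300,134),.038),('pin top',f(517,315),.041),('plate L',f(252,239),.0609+.0076),('plate R',f(505,239),.0609+.0076),('cross',f(378,342),.0609+.0076)]:
    print(n,tj(back(c,[p],z)[0]))
print('cam',tj(-c['R'].T@c['t']))
```

```text
stop [ 9.9491 60.3684 33.    ]
stop [53.3897 60.3992 33.    ]
stop rear [11.0569 81.8576 38.    ]
pin top [61.7197 41.181  41.    ]
plate L [ 4.4058 59.7103 68.5   ]
plate R [52.9154 59.7416 68.5   ]
cross [28.5581 39.7073 68.5   ]
cam [ 27.7001  64.4155 203.9766]
```

Call:
drive_tool:
  rows:
    - [[-0.15, 0.05, 0.8, 0.001], [-0.15, 0.05, 1.6, 0.001], [-0.15, 0.05, 2.2, 0.001], [-0.15, 0.05, 2.8, 0.001], [-0.15, 0.05, 3.4, 0.001], [-0.15, 0.05, 3.8, 0.001], [-0.15, 0.05, 4.2, 0.001], [-0.15, 0.05, 4.2, 0.001]]

```text
t: 18.38
ee_pos: [0.6463, -0.0783, 0.0193]
tool_rot: [[0.013, 1.0, 0.006], [1.0, -0.013, 0.005], [0.005, 0.006, -1.0]]
wrist_force: [-0.7, 0.5, -5.2]
gripper_width: 0.547
```

Run:
```python
from jd import *
delta(27.2,-1.3,12)
c=cam('wrist');im=cv2.resize(c['pixels'],None,fx=2,fy=2,interpolation=cv2.INTER_CUBIC)
cv2.imwrite('pics/w17.png',im[0:520,260:1000])
c=cam('side');crop(c['pixels'],290,180,420,280,6,'pics/s17.png')
```

```text
18.375 [ 0.6463 -0.0783  0.0193] tilt [ 0.006   0.0053 -1.    ] grip 0.5473641789746753 F [-0.7117  0.4585 -5.1668] 
 delta cm [ 0.0584 -0.2012  0.7303] turn -0.0004107661424415099
```

View pics/w17.png

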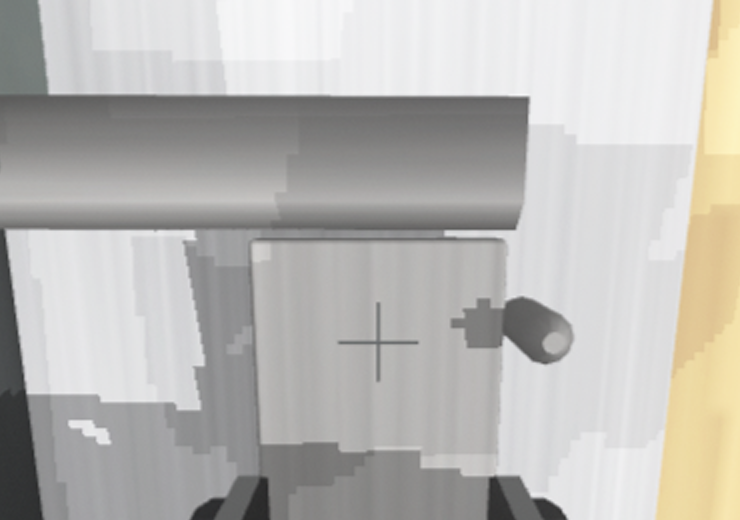

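View pics/s17.png

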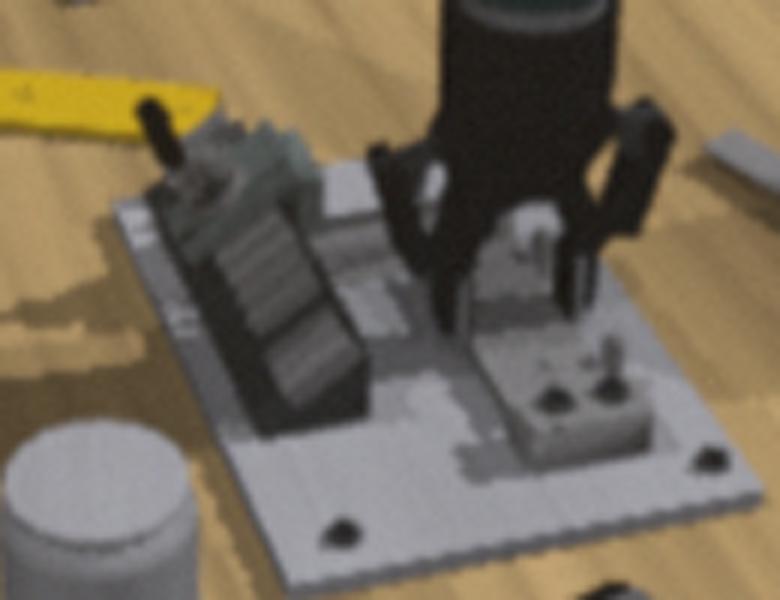

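Call:
drive_tool:
  rows:
    - [[0, 0, 0.2, 0], [0, 0, 0.4, 0], [0, 0, 0.6, 0], [0, 0, 0.7, 0], [0, 0.1, 0.7, 0], [0, 0.2, 0.7, 0], [0, 0.2, 0.7, 0]]

```text
t: 19.35
ee_pos: [0.6476, -0.0784, 0.0129]
tool_rot: [[0.013, 1.0, 0.005], [1.0, -0.013, 0.006], [0.006, 0.005, -1.0]]
wrist_force: [-5.5, 0.7, 2.0]
gripper_width: 0.542
```

Run:
```python
from jd import *
delta(27.2,-1.3,12)
```

```text
19.35 [ 0.6476 -0.0784  0.0129] tilt [ 0.0046  0.0056 -1.    ] grip 0.5417124472296696 F [-5.4612  0.7314  1.9683] 
 delta cm [ 0.0679 -0.3261  0.0882] turn -0.00062189181494543
```

Call:
drive_tool:
  rows:
    - [[0, 0, 0, 0], [0, 0, 0, 0], [0, 0, 0, 0], [0, 0, 0, 0], [0, 0, -1.5, 0], [0, 0, -5, 0], [0, 0, -10, 0], [0, 0, -14, 0], [0, 0, -14, 0]]
  hand: -0.7

```text
t: 20.48
ee_pos: [0.6498, -0.08, 0.1579]
tool_rot: [[0.013, 1.0, 0.013], [1.0, -0.013, 0.004], [0.005, 0.013, -1.0]]
wrist_force: [0.2, 0.5, -0.1]
gripper_width: 0.849
```

Run:
```python
from jd import *
delta(27.2,-1.3,12)
c=cam('wrist');im=c['pixels']
cv2.imwrite('pics/w18.png',im)
c=cam('side');crop(c['pixels'],290,180,420,280,6,'pics/s18.png')
```

```text
20.475 [ 0.6498 -0.08    0.1579] tilt [ 0.0132  0.0044 -0.9999] grip 0.8488260688677253 F [ 0.1992  0.4765 -0.0529] 
 delta cm [ 0.1576 -0.7332 14.5833] turn -0.0008195821299714634
```

View pics/w18.png

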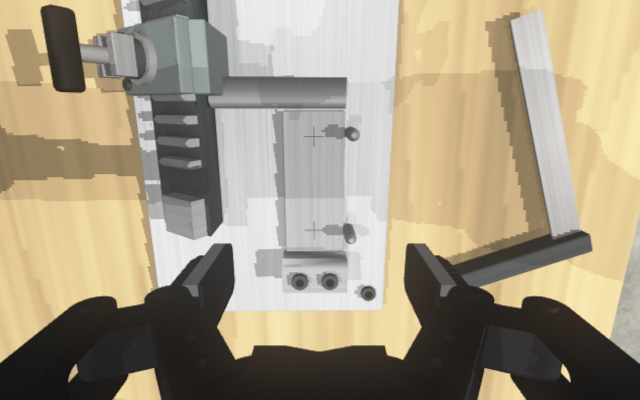

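View pics/s18.png

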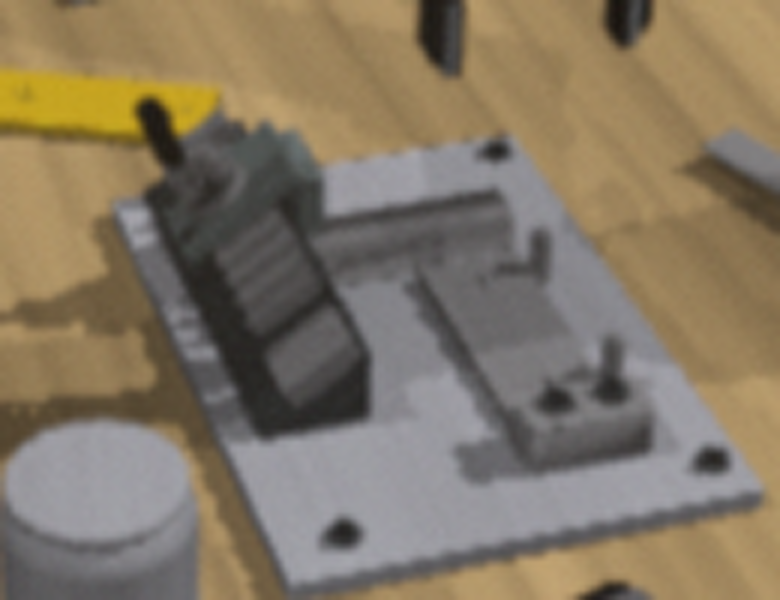

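Call:
drive_tool:
  rows:
    - [[41.8, -6.4, 0, -1.867], [41.8, -6.4, 0, -1.867], [41.8, -6.4, 0, -1.867], [41.8, -6.4, 0, -1.867], [41.8, -6.4, 0, -1.867], [41.8, -6.4, 0, -1.867], [41.8, -6.4, 0, -1.867], [41.8, -6.4, 0, -1.867], [41.8, -6.4, 0, -1.867], [41.8, -6.4, 0, -1.867], [41.8, -6.4, 0, -1.867], [41.8, -6.4, 0, -1.867]]
  hand: -1.0

```text
t: 22.08
ee_pos: [0.5881, 0.3394, 0.1551]
tool_rot: [[-0.961, -0.276, 0.005], [-0.276, 0.961, 0.005], [-0.006, 0.004, -1.0]]
wrist_force: [0.7, -1.2, -0.3]
gripper_width: 0.998
```

Run:
```python
from pl import *
s=arm.sense();print(s['t'],s['ee_pos'],s['tool_rot'],s['joint_positions'])
c=cam('wrist')
ce,d,im=plate(c,(.5914,.3394));cv2.imwrite('pics/w19.png',im)
R=np.array(s['tool_rot']);dl=np.append(ce/1000,0)-np.array(s['ee_pos'])
print(ce,d,'tool shift cm',R.T@dl*100, 'long axis in tool',R.T@np.append(d,0))
```

```text
22.075 [0.5881 0.3394 0.1551] [[-0.961  -0.2764  0.0045]
 [-0.2764  0.961   0.0051]
 [-0.0058  0.0036 -1.    ]] [-0.4998  0.7488 -0.1135  1.505   0.0974  0.8868  1.2065]
px 316 185 label 5 [ 286  114   61  136 7808]
((591.293701171875, 338.6799621582031), (119.05423736572266, 49.58177947998047), 15.734062194824219)
[591.2937 338.68  ] [0.9625 0.2712] tool shift cm [-0.193  -0.2162 15.5118] long axis in tool [-1.     -0.0055  0.0057]
```

View pics/w19.png

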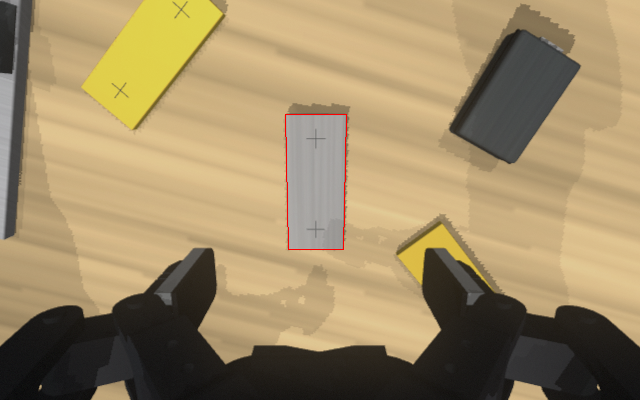

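Run:
```python
from pl import *
s=arm.sense();R=np.array(s['tool_rot']);c=cam('wrist')
for p in [(398,252),(440,217),(134,128),(450,130)]:
    w=back(c,[p],.008)[0];print(w,R.T@(w-s['ee_pos'])*100)
```

```text
[0.631  0.4282 0.008 ] [-6.4764  7.2761 14.8029]
[0.5891 0.4527 0.008 ] [-3.1256 10.792  14.7947]
[0.5865 0.1822 0.008 ] [  4.6205 -15.1247  14.6531]
[0.5159 0.4329 0.008 ] [ 4.4528 10.9157 14.7481]
```

Call:
drive_tool:
  rows:
    - [[-0.2, -0.2, 5.0, 0.0055], [-0.2, -0.2, 9.0, 0.0055], [-0.2, -0.2, 13.0, 0.0055], [-0.2, -0.2, 14.8, 0.0055], [-0.2, -0.2, 15.0, 0.0055], [-0.2, -0.2, 15.0, 0.0055]]

```text
t: 22.92
ee_pos: [0.5926, 0.3398, 0.007]
tool_rot: [[-0.962, -0.272, 0.007], [-0.272, 0.962, 0.006], [-0.009, 0.004, -1.0]]
wrist_force: [-0.3, 0.1, 0.3]
gripper_width: 1.002
```

Run:
```python
from pl import *
s=arm.sense();print(s['t'],s['ee_pos'],s['tool_rot'],s['wrist_force'])
c=cam('wrist');cv2.imwrite('pics/w20.png',c['pixels'])
R=np.array(s['tool_rot'])
for p in [(314,165),(315,333)]:
    w=back(c,[p],.008)[0];print(w,R.T@(w-s['ee_pos'])*100)
```

```text
22.925 [0.5926 0.3398 0.007 ] [[-0.9622 -0.2721  0.0074]
 [-0.2721  0.9622  0.0065]
 [-0.0089  0.0042 -1.    ]] [-0.2957  0.0973  0.3019]
[0.5537 0.3274 0.008 ] [ 4.0736 -0.1335 -0.1394]
[0.6314 0.3495 0.008 ] [-3.9963 -0.1157 -0.0674]
```

View pics/w20.png

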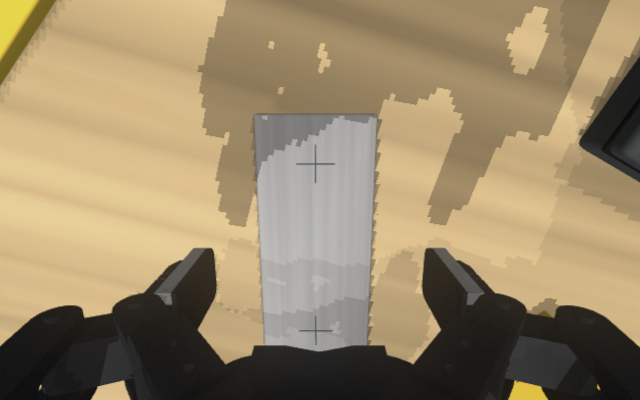

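Call:
drive_tool:
  rows:
    - [[0.09, -0.12, 0.6, 0], [0.09, -0.12, 0.72, 0], [0.09, -0.12, 0.72, 0]]

```text
t: 23.35
ee_pos: [0.5923, 0.3385, 0.0002]
tool_rot: [[-0.962, -0.272, 0.008], [-0.272, 0.962, 0.007], [-0.01, 0.004, -1.0]]
wrist_force: [-0.5, 0.7, 0.0]
gripper_width: 0.997
```

Call:
drive_tool:
  rows:
    - [[0, 0, 0, 0], [0, 0, 0, 0], [0, 0, 0, 0], [0, 0, 0, 0], [0, 0, 0, 0]]
  hand: 1.0
  squeeze: 60

```text
t: 23.98
ee_pos: [0.5926, 0.3383, 0.0009]
tool_rot: [[-0.962, -0.272, 0.008], [-0.272, 0.962, 0.007], [-0.01, 0.004, -1.0]]
wrist_force: [-1.2, -0.9, 4.8]
gripper_width: 0.557
```

Call:
drive_tool:
  rows:
    - [[0, 0, -1, 0], [0, 0, -4, 0], [0, 0, -8, 0], [0, 0, -12, 0], [0, 0, -15, 0], [0, 0, -15, 0]]
  squeeze: 90

```text
t: 24.72
ee_pos: [0.5926, 0.3382, 0.1531]
tool_rot: [[-0.962, -0.272, 0.012], [-0.272, 0.962, 0.009], [-0.015, 0.006, -1.0]]
wrist_force: [0.5, 0.9, -4.0]
gripper_width: 0.542
```

Run:
```python
from jd import *
s=arm.sense();c=cam('wrist');print(s['tool_rot'])
cv2.imwrite('pics/w21.png',c['pixels'])
s['ee_pos']
R=np.array(s['tool_rot']);w=np.array([.6455,-.0784,s['ee_pos'][2]])
print(s['t'],s['ee_pos'],s['gripper_width'],s['wrist_force'],R.T@(w-s['ee_pos'])*100,'turn',np.arctan2(R[1,0],R[0,0])-(np.pi/2-.0125))
for p in [(319,171),(319,343)]:
    w=back(c,[p],s['ee_pos'][2]+.0076)[0];print(R.T@(w-s['ee_pos'])*100)
```

```text
[[-0.9622 -0.2719  0.0124]
 [-0.2718  0.9623  0.0094]
 [-0.0145  0.0056 -0.9999]]
24.725 [0.5926 0.3382 0.1531] 0.5424463872162527 [ 0.4571  0.9481 -4.0344] [  6.2324 -41.5315  -0.3253] turn -4.424562282228805
[ 3.9524  0.0681 -0.8172]
[-4.0545  0.0699 -0.7008]
```

View pics/w21.png

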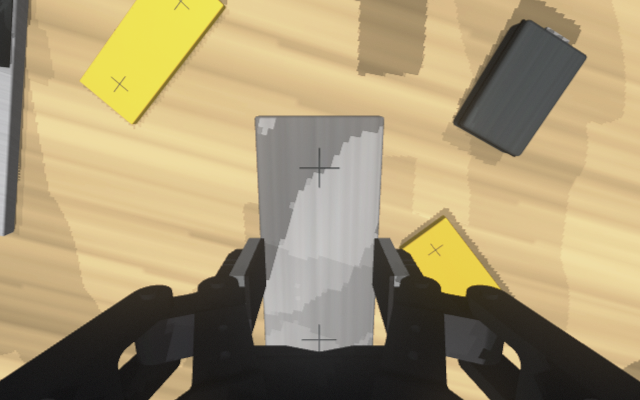

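Call:
drive_tool:
  rows:
    - [[6.3, -41.6, 0, 1.859], [6.3, -41.6, 0, 1.859], [6.3, -41.6, 0, 1.859], [6.3, -41.6, 0, 1.859], [6.3, -41.6, 0, 1.859], [6.3, -41.6, 0, 1.859], [6.3, -41.6, 0, 1.859], [6.3, -41.6, 0, 1.859], [6.3, -41.6, 0, 1.859], [6.3, -41.6, 0, 1.859], [6.3, -41.6, 0, 1.859], [6.3, -41.6, 0, 1.859]]

```text
t: 26.28
ee_pos: [0.6429, -0.0799, 0.147]
tool_rot: [[0.01, 1.0, 0.007], [1.0, -0.01, 0.007], [0.007, 0.006, -1.0]]
wrist_force: [0.3, -1.2, -4.7]
gripper_width: 0.541
```

Run:
```python
from jd import *
s=arm.sense();R=np.array(s['tool_rot']);w=np.array([.6455,-.0798,.065])
print(s['t'],s['ee_pos'],s['tool_rot'],s['gripper_width'],s['wrist_force'],R.T@(w-s['ee_pos'])*100);delta(28,-2.5,65)
```

```text
26.275 [ 0.6429 -0.0799  0.147 ] [[ 0.0097  0.9999  0.0065]
 [ 0.9999 -0.0098  0.007 ]
 [ 0.0071  0.0065 -1.    ]] 0.5412987110310117 [ 0.324 -1.205 -4.669] [-0.0474  0.2025  8.2058]
26.275 [ 0.6429 -0.0799  0.147 ] tilt [ 0.0065  0.007  -1.    ] grip 0.5412987110310117 F [ 0.324 -1.205 -4.669] 
 delta cm [0.0473 0.1682 8.2062] turn 0.002720808673231323
```

Call:
drive_tool:
  rows:
    - [[-0.05, 0.2, 3.0, 0.003], [-0.05, 0.2, 6.0, 0.003], [-0.05, 0.2, 8.0, 0.003], [-0.05, 0.2, 9.0, 0.003], [-0.05, 0.2, 9.0, 0.003]]

```text
t: 26.9
ee_pos: [0.6454, -0.0798, 0.0567]
tool_rot: [[0.012, 1.0, 0.006], [1.0, -0.012, 0.007], [0.007, 0.006, -1.0]]
wrist_force: [-0.4, 0.3, -4.7]
gripper_width: 0.543
```

Run:
```python
from jd import *
s=arm.sense();R=np.array(s['tool_rot']);w=np.array([.6460,-.0798,.021])
print(R.T@(w-s['ee_pos'])*100);delta(28,-2.5,65)
c=cam('wrist');im=cv2.resize(c['pixels'],None,fx=2,fy=2,interpolation=cv2.INTER_CUBIC)
cv2.imwrite('pics/w22.png',im[0:520,260:1000])
```

```text
[-0.0207  0.0419  3.5732]
26.9 [ 0.6454 -0.0798  0.0567] tilt [ 0.0059  0.0071 -1.    ] grip 0.5430888114133454 F [-0.4035  0.3306 -4.6894] 
 delta cm [ 0.1049 -0.0171 -0.8265] turn 5.524101389875469e-05
```

View pics/w22.png

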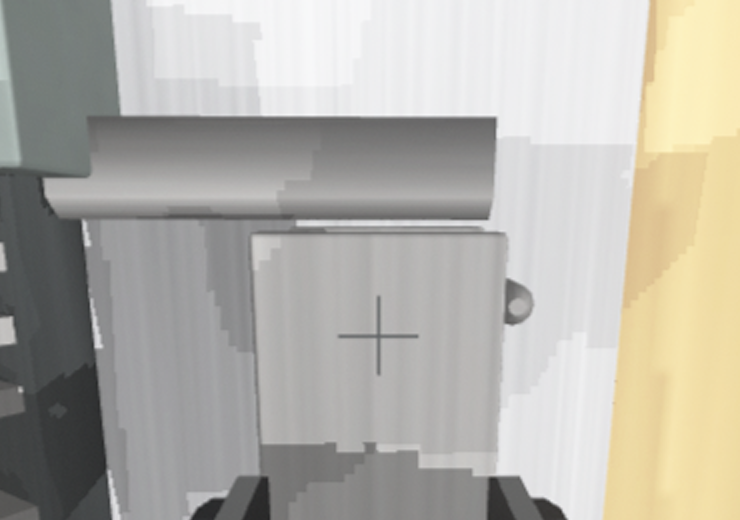

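Call:
drive_tool:
  rows:
    - [[0.02, 0.04, 0.6, 0], [0.02, 0.04, 1.2, 0], [0.02, 0.04, 1.8, 0], [0.02, 0.04, 2.3, 0], [0.02, 0.04, 2.7, 0], [0.02, 0.04, 3.0, 0], [0.02, 0.04, 3.2, 0], [0.02, 0.04, 3.2, 0]]

```text
t: 27.95
ee_pos: [0.6466, -0.0796, 0.0254]
tool_rot: [[0.013, 1.0, 0.007], [1.0, -0.013, 0.007], [0.007, 0.007, -1.0]]
wrist_force: [0.7, 0.8, -4.8]
gripper_width: 0.542
```

Run:
```python
from jd import *
delta(28,-2.5,21)
c=cam('wrist');im=cv2.resize(c['pixels'],None,fx=2,fy=2,interpolation=cv2.INTER_CUBIC)
cv2.imwrite('pics/w23.png',im[0:520,260:1000])
c=cam('side');crop(c['pixels'],290,180,420,280,6,'pics/s23.png')
```

```text
27.95 [ 0.6466 -0.0796  0.0254] tilt [ 0.0072  0.0069 -1.    ] grip 0.5422098175058473 F [ 0.7201  0.7806 -4.787 ] 
 delta cm [ 0.0694 -0.1442  0.4412] turn -6.530840798224524e-05
```

View pics/w23.png

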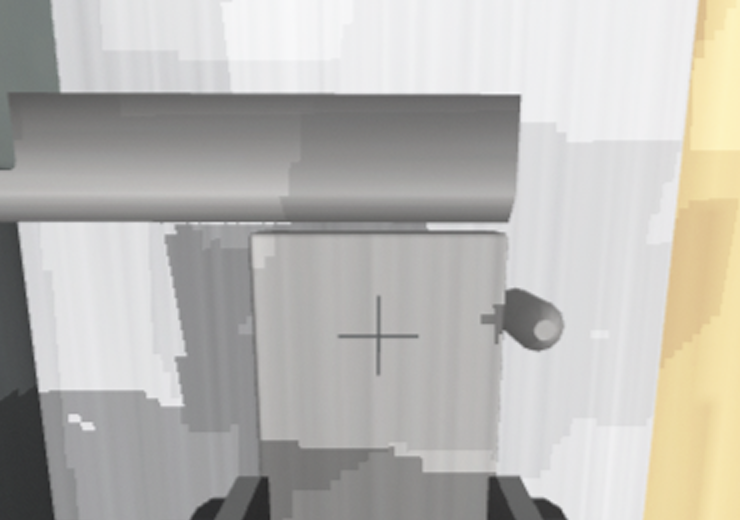

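View pics/s23.png

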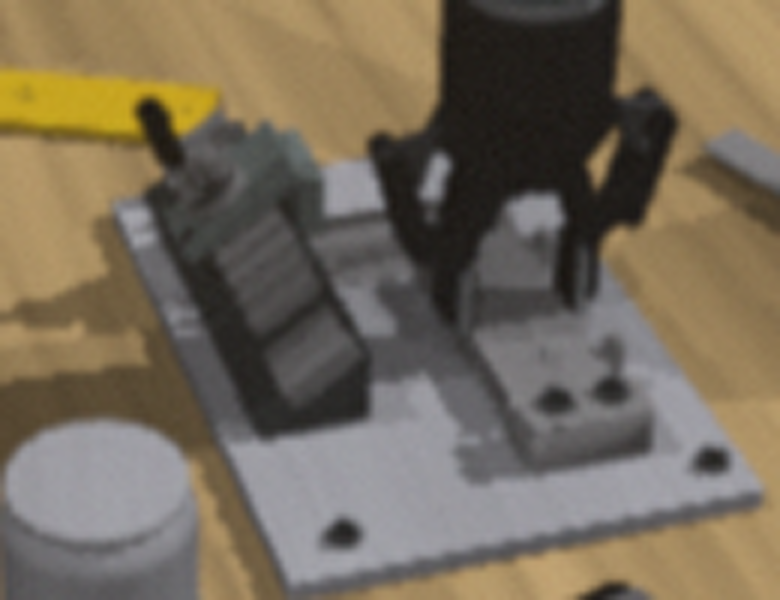

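Call:
drive_tool:
  rows:
    - [[0, 0, 0.15, 0], [0, 0, 0.3, 0], [0, 0, 0.42, 0], [0, 0, 0.5, 0], [0, 0.1, 0.5, 0], [0, 0.16, 0.5, 0], [0, 0.16, 0.5, 0]]

```text
t: 28.92
ee_pos: [0.6468, -0.0794, 0.0212]
tool_rot: [[0.013, 1.0, 0.005], [1.0, -0.013, 0.008], [0.008, 0.005, -1.0]]
wrist_force: [-5.3, 0.8, 7.0]
gripper_width: 0.544
```

Run:
```python
from jd import *
delta(30,-2.5,21)
```

```text
28.925 [ 0.6468 -0.0794  0.0212] tilt [ 0.0046  0.0077 -1.    ] grip 0.5438379523364144 F [-5.3144  0.7924  6.9859] 
 delta cm [0.0562 0.0319 0.0185] turn -7.101243741325369e-05
```

Call:
drive_tool:
  rows:
    - [[0, 0.12, 0, 0], [0, 0.15, 0, 0], [0, 0.1, 0, 0]]

```text
t: 29.3
ee_pos: [0.6476, -0.0796, 0.0213]
tool_rot: [[0.013, 1.0, 0.004], [1.0, -0.013, 0.008], [0.008, 0.004, -1.0]]
wrist_force: [-3.1, -0.1, 2.4]
gripper_width: 0.54
```

Call:
drive_tool:
  rows:
    - [[0, 0, 0, 0], [0, 0, 0, 0], [0, 0, 0, 0], [0, 0, 0, 0], [0, 0, -1.5, 0], [0, 0, -5, 0], [0, 0, -10, 0], [0, 0, -14, 0], [0, 0, -14, 0]]
  hand: -0.7

```text
t: 30.42
ee_pos: [0.6498, -0.0815, 0.1663]
tool_rot: [[0.013, 1.0, 0.013], [1.0, -0.013, 0.006], [0.007, 0.013, -1.0]]
wrist_force: [-0.7, 0.5, -1.0]
gripper_width: 0.851
```

Run:
```python
from jd import *
delta(28,-2.5,21)
c=cam('wrist');im=c['pixels']
crop(im,190,60,410,310,2.4,'pics/w24.png')
c=cam('side');crop(c['pixels'],290,180,420,280,6,'pics/s24.png')
```

```text
30.425 [ 0.6498 -0.0815  0.1663] tilt [ 0.013   0.0064 -0.9999] grip 0.8511862353746492 F [-0.6852  0.4916 -1.0336] 
 delta cm [ 0.1665 -0.6557 14.5264] turn -0.00048231552121769106
```

View pics/w24.png

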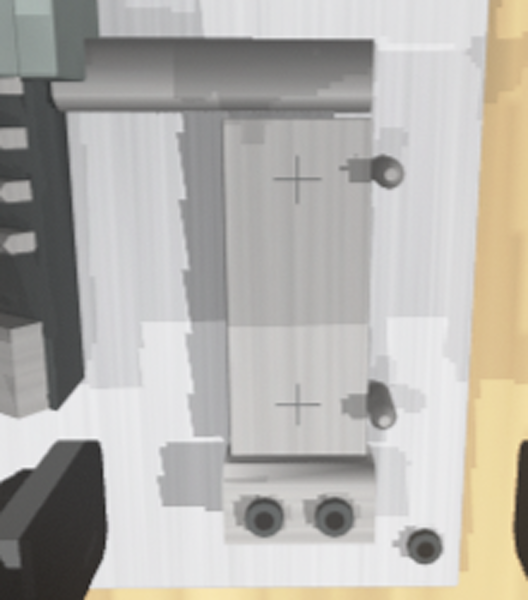

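View pics/s24.png

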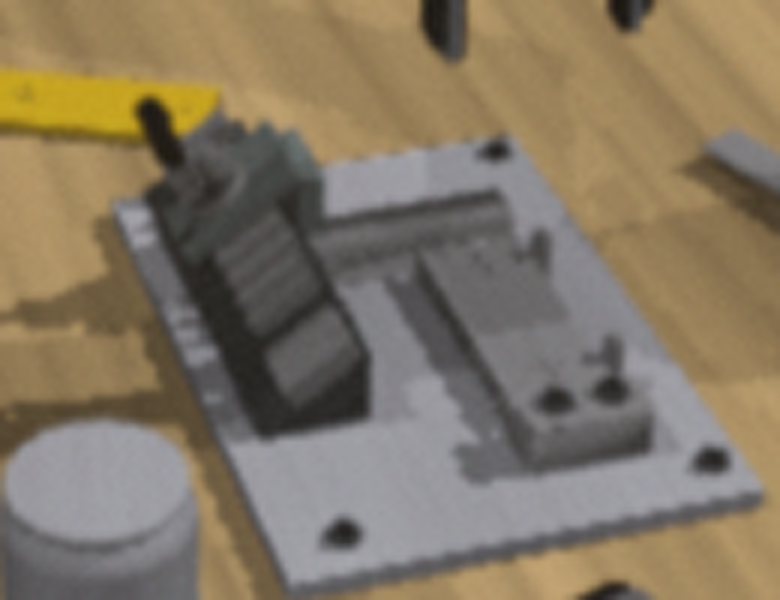

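Run:
```python
from jd import *
c=cam('wrist')
def tj(W):
    d=W-[JX,JY,0];ca,sa=np.cos(JA),np.sin(JA);return 1000*np.array([ca*d[0]+sa*d[1],-sa*d[0]+ca*d[1],d[2]])
f=lambda u,v:(190+(u-.7)/2.4,60+(v-.7)/2.4)
for n,p,z in [('stop',f(300,110),.033),('stop rear',f(300,38),.038),('pin+',f(394,173),.041),('pin-',f(385,419),.041),('x+',f(297,180),.028),('x-',f(297,405),.028),('end+',f(300,119),.028),('end-',f(300,456),.028),('edgeL',f(228,290),.028),('edgeR',f(371,290),.028),('fixed rear',f(300,543),.038)]:
    print(n,tj(back(c,[p],z)[0]))
P=J([(-107.8,93.5,90.7)])
for n in ('scene','side'):
    k=cam(n);print(n,proj(k,P))
    cv2.imwrite(f'pics/fin_{n}.png',k['pixels'])
```

```text
stop [27.6197 62.162  33.    ]
stop rear [27.7187 83.3826 38.    ]
pin+ [57.1394 42.9765 41.    ]
pin- [ 56.1586 -39.1298  41.    ]
x+ [26.527  39.8526 28.    ]
x- [ 26.21   -38.7092  28.    ]
end+ [27.5783 59.3716 28.    ]
end- [ 27.2106 -58.1121  28.    ]
edgeL [ 2.8421  2.8312 28.    ]
edgeR [51.6415  2.773  28.    ]
fixed rear [ 27.1848 -87.1981  38.    ]
scene [[309.587  198.5312]]
side [[315.8782 201.7236]]
```

View pics/fin_scene.png

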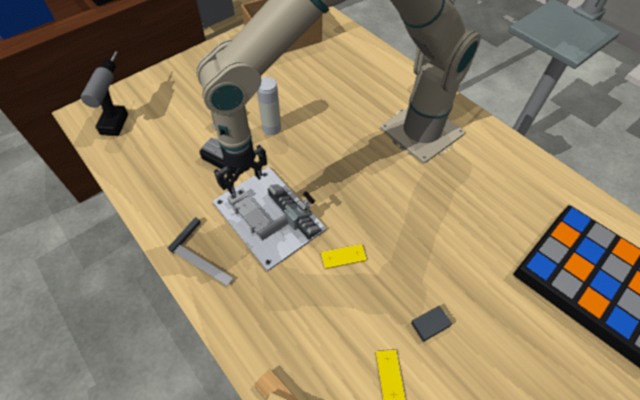

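Run:
```python
from workcell import arm
s=arm.sense();print(s['t'],max(abs(v) for v in s['joint_velocities']));print(arm.sign_off())
```

```text
30.675 0.007822658437955187
the job is handed in; nothing more can be done
None
```

I set the stop, stacked both plates in the jig and handed the job in at about 30.7 s. No verdict came back.

**What I did:**
- **Stop:** I pulled the plunger about 14 mm along its axis and twisted the handle about 1 rad so it parked on the crown. I then slid the stop one notch, from 0.048 to 0.064 m, twisted the plunger back and let it drop home.
- **Plates:** I gripped the two bare grey plates across their width and lowered each one slowly between the fixed end and the stop. Each was pushed lightly against the pins (3 to 6 N) and then released. The yellow lookalikes were left alone.

**Last checks:**
- **Plunger:** from a matching camera view, the handle sat on its carriage as it did at the start, within about half a pixel, so it is home.
- **Pile:** relative to the pins, the top plate's centre is at about x 29.7 mm, y −1.3 mm, with no visible yaw. The gripper positions when each plate was released suggest the two lie within about 1 mm of each other.
- **Bystanders:** the oil can, battery and bit box look unmoved in the final scene view. The arm hid the tape measure there, but the arm never came near it.

**What disagreed:** the stop measured about 0.0625 to 0.063 m rather than exactly 0.064. That is roughly its 1 mm play plus camera error, and inside the 3 mm tolerance. The last wrist view was also about 3 mm off the jig position fitted earlier, so I took the final positions relative to the pins.

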